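# Unlock, reload and lock the spring-cassette magazine

### The job

Unlock the magazine's cover by turning its stud a quarter turn anticlockwise so that it springs out, slide the cover back, and load every spring cassette lying on the shelf, pushing each one flat down past the two sprung lips so that they hold it in. When all are in, slide the cover fully shut, push the stud in and turn it clockwise to its stop so that the cover is locked. Leave the keys, the gauge and the leveler where they lie.

Things in the scene. Friction and masses are not known exactly. Their poses are not given: they have to be found in the camera images.
- magazine: cassette magazine, an aluminium box fixed to the shelf; place and yaw vary. Origin: centre of its well at shelf level, z up. The well takes up to 4 cassettes lying flat, length along magazine y: 103 mm (y) by 53 mm (x) inside, smooth. A stud column stands at x 0, y 84 mm (40 x 36 mm, 117 mm high); rails at y +-62 mm, 125 mm high, run from x -29 to 146 mm
- mouth (a point): centre of the well's mouth, 118 mm above the shelf, axes as the magazine's. End walls (y +-54 mm) and four corner guides reach this height and flare out 6 mm above it to 126 mm. Between the guides each long side is open, 72 mm wide, above 92 mm, for fingers holding a cassette by its width. A cassette let go in the mouth rests on the lips' slopes, its underside 10 mm below this point
- lip_level (a point): on the well's centre line 96 mm above the shelf, level with the undersides of the two spring lips: 30 mm wide wedges at the +-y ends, tips 45 mm from the centre, slopes rising outwards from 100 to 110 mm. Push a cassette (up to 25 N) until its top is 2 to 3 mm below this point; the lips snap out over it. Then its top is at this level, its centre 9 mm below, earlier ones 18 mm apart beneath
- follower (a joint): how far the black sprung floor of the well is down, 0 to 0.077 m: about 0 when empty (its top 1 mm under the lips), 0.017 with one cassette held, 0.018 more for each further one. Its spring pushes up with 3 N empty, about 10 N when full
- cover (a joint): flat steel cover over the mouth, top 132 mm above the shelf, 70 mm (x) by 134 mm (y), with a tab at +y carrying the stud: 0 is shut against its stop, 0.105 m is slid fully back along magazine +x (near edge then 70 mm behind the well's centre). Slides with 1 to 2 N once unlocked, stays where left; moved by its stud. Starts shut and locked
- stud_push (a joint): how far the quarter-turn stud is pushed in (down), 0 to 0.011 m, against a spring of 3 rising to 7 N. Goes in only with the cover within about 1 mm of shut and the stud within about 0.1 rad of 0; at 0.010 or more it can be turned, and once turned some 30 degrees it stays caught at about 0.008 (so it starts). Turned back to within 0.1 rad of 0 and let go, it springs out to 0
- stud (a joint): turn of the stud: 0 with its wing along magazine y (unlocked), pi/2 at its stop with the wing along magazine x (locked); starts near the stop. Grows clockwise seen from above; stays where left (0.03 N m)
- stud_grip (a point): on the stud's axis in the middle of its dark steel wing, 160 mm above the shelf when out; at magazine x = cover value, y 84 mm. The wing is an upright blade 12 mm thick, 44 mm long, top 10 mm above this point, foot 12 mm below it on a flange of 40 mm diameter, whose underside is 12 mm above the cover. Axes turn with the wing: y along its length, x across its thickness
- cassette0: a loose flat spring cassette: a plain grey plastic slab 100 x 50 x 18 mm, about 80 g, with dark panels bearing thin steel wires on both faces; lies flat at the start. Origin at its centre, x along the 100 mm length, y along the width, z through the thickness; either face up, either end first. May be absent (None)
- cassette1: a loose flat spring cassette: a plain grey plastic slab 100 x 50 x 18 mm, about 80 g, with dark panels bearing thin steel wires on both faces; lies flat at the start. Origin at its centre, x along the 100 mm length, y along the width, z through the thickness; either face up, either end first. May be absent (None)
- cassette2: a loose flat spring cassette: a plain grey plastic slab 100 x 50 x 18 mm, about 80 g, with dark panels bearing thin steel wires on both faces; lies flat at the start. Origin at its centre, x along the 100 mm length, y along the width, z through the thickness; either face up, either end first. May be absent (None)
- cassette3: a loose flat spring cassette: a plain grey plastic slab 100 x 50 x 18 mm, about 80 g, with dark panels bearing thin steel wires on both faces; lies flat at the start. Origin at its centre, x along the 100 mm length, y along the width, z through the thickness; either face up, either end first. May be absent (None)
- fsharp_key: bystander: nickel F-sharp key, about 125 mm long, near the magazine; origin under its middle, x along it
- stack_key: bystander: brass stack key, a 130 mm rod with two cups; origin under the rod's middle, x along it
- spring_gauge: bystander: black steel spring gauge, 127 mm long with a round dial at one end; origin underneath, x along it
- leveler: bystander: ivory plastic tone hole leveler, a disc of 56 mm diameter with an upright handle, 80 mm high; origin under its centre
Not all that is in view belongs to the job. What is shaped like the cassette2 but pink or yellow is not meant.

How it is judged:
By the outcome, as a careful person would: the job done as asked, in the order asked, and still so for the second after the job is handed in, with the robot touching nothing.
Of cassette0, cassette1, cassette2, cassette3 only 2 to 4 are there at a start; the rules pass over those that are not, and their reading is None.
At some moment in a run one of cassette0, cassette1, cassette2, cassette3 may be knocked a few centimetres aside while the robot is not near it.
Once in a run the grip may slacken for a moment while it holds something.
It also fails if it takes over 210 s, if anything falls off the work surface, if the arm or the gripper's body presses on something with over 40 N, if the wrist force passes 120 N, or if a joint passes its speed limit or range.

### The arm

A 7-joint arm with a two-finger parallel gripper is mounted at the origin on the work surface. World frame = base frame: x ahead of the robot, y to its left, z up, the work surface at z = 0. Lengths are in mm, angles in rad, forces in N, time in s.
With the tool pointing down it reaches from about 425 to 1025 mm from the base axis. Payload 9.4 kg.
Tool frame: the origin (TCP) lies at the very end of the fingers, on their centre line; the grasp point (between the pads) lies 19 mm behind it (r.hold_point_z is the distance from the TCP to the grasp point, in mm); z points along the fingers, y is the line along which they close (so a half turn about z gives the same grasp; the last joint's range is limited). The gripper opens to 85 mm and grips with 20 to 120 N. Pads are 22 mm wide; open, the fingers measure 114 mm over their backs; the gripper's body (76 mm by 85 mm) begins 54 mm behind the grasp point. The pads swing forward as they close: fully open they stand 13 mm farther back than shut.
Start: joints at [-1.343, 0.599, -0.003, 1.599, 0.002, 0.943, -0.08], TCP at [217.58, 691.58, 204.175] pointing down, gripper open.
Joint ranges: [-2.57, 2.57], [-0.35, 1.97], [-1.29, 1.29], [0.11, 2.56], [-1.05, 4.19], [0.11, 1.86], [-2.63, 2.63]. Speed limits (rad/s): [2.22, 2.22, 3.01, 3.01, 3.14, 3.14, 3.14].

### API

Orientations are given as a unit quaternion [x, y, z, w].
In Python, from cell import telemetry, cams, close_job, r gives the robot as it stands.
- The arm moves only by the shell command python3 -m inch 'ROWS'. ROWS is JSON, a list of rows, each a list of 5 numbers: the shift along the tool's x, y, z normalised to -1 to 1, where 1 is 0.5 m, then the turn about the tool's z normalised to -1 to 1, where 1 is 0.5 rad, then the finger opening in mm, from 0 to 85.4. In form: [[dx, dy, dz, spin, claw], ...]. A call has 1 to 10 rows; each row is the pose to reach, as a shift and turn from the pose commanded when the call began, along the tool's axes at that moment; what a row does not reach only later rows make up. A row lasts 1/12 s, in which the tool goes at most 41.7 mm and 7.16 degrees, less where a joint would pass 70% of its speed; a pose out of reach is approached as far as the arm can. A call with a number of a shift or a turn outside -1 to 1 is refused whole. A call with a gripper value outside its range is refused whole. The fingers move at their own pace and stop on an object; the grip force is fixed at half the most. Time passes only in rows, so rows that repeat a pose let the fingers close. It gives the time, the measured TCP pose, the force, the opening and the grip force at its end, in the units of the state.
- telemetry.observe(): the state, without advancing time (a new reading comes with each control period).
- cams.capture(name): name is "scene" or "top" or "wrist"; returns a dict with "color" (480x640x3 uint8, red, green, blue), "K" (3x3 intrinsics, pixels), "R" (3x3) and "t" (3): a world point X has camera coordinates R X + t; the wrist camera has in their place "mount" (4x4, takes a point from camera to tool coordinates, whose origin is the TCP and whose axes are the flange's). Camera axes: x right, y down, z forward; pixel columns grow to the right and rows downward; lengths in mm; the calibration is good to about 2 mm. A picture is of the moment at which its call begins: read the wrist's pose just before it. There is no depth.
- close_job(): hands the job in; it is judged then, once.
The state is a dict: "t": time; "joint_positions": joint angles; "joint_vel": joint speeds; "tau": joint torques, N m; "ee_pos": TCP position; "tcp_rot": TCP orientation; "contact_force": force on the tool from outside, world axes, zero at the start; "wrist_torque": the same for the moment, N m; "finger_gap": finger opening in mm; "gripper_force": force on a finger pad.
Only numpy, scipy, OpenCV 4.12 (cv2) and the standard library are available. Lean on these libraries where they do the work, as an engineer would, in place of code of your own. Each camera call takes 0.05 s, during which the arm holds its last target. There are 200 camera calls.

## Working session

There is one attempt and no reset: what is moved stays moved. The work goes in short steps, Python scripts to look and compute and a shell command to move; the robot and the scene stay as the last step left them, time stands still between calls to the robot, and variables do not carry over. Pictures are saved under pics/ and viewed, at most 14 in all, crops included, and the job is handed in when it is done.

```bash
ls; mkdir -p pics; python3 - <<'E'
from cell import telemetry, cams, r
import cv2,numpy as np
s=telemetry.observe();print({k:np.round(v,3).tolist() for k,v in s.items()}, r.hold_point_z)
for n in ("scene","top"):
    c=cams.capture(n);cv2.imwrite(f"pics/{n}0.png",c["color"][:,:,::-1]);print(n,c["K"],c["R"],c["t"])
c=cams.capture("wrist");print(c["K"],c["mount"])
E
```

```text
pics
{'t': 0.0, 'joint_positions': [-1.343, 0.6, -0.003, 1.6, 0.002, 0.943, -0.08], 'joint_vel': [0.0, 0.0, -0.001, 0.002, 0.001, 0.0, 0.001], 'tau': [0.002, -77.644, 1.566, -25.8, 0.012, 0.009, 0.0], 'ee_pos': [217.428, 691.072, 203.312], 'tcp_rot': [0.152, 0.988, -0.001, -0.0], 'contact_force': [0.078, 0.581, -0.829], 'wrist_torque': [0.014, 0.013, -0.019], 'gripper_force': 0.0, 'finger_gap': 85.465} 18.700000000000003
scene [[445.19116469   0.         330.34900888]
 [  0.         445.19116469 243.08198678]
 [  0.           0.           1.        ]] [[ 0.86042435  0.50956724  0.00334019]
 [ 0.44056819 -0.74059094 -0.5073704 ]
 [-0.25606562  0.43802543 -0.8617216 ]] [-436.86742815 -247.57580004 1088.46332562]
top [[560.32627115   0.         325.34251551]
 [  0.         560.32627115 250.61519938]
 [  0.           0.           1.        ]] [[ 0.01218106 -0.99969735 -0.02137344]
 [-0.98693076 -0.00858513 -0.16091604]
 [ 0.16068384  0.02305423 -0.98673664]] [ -63.43544282  564.81269099 1385.02403091]
[[423.78450735   0.         317.6426199 ]
 [  0.         423.78450735 242.27038187]
 [  0.           0.           1.        ]] [[-1.80920336e-04 -9.63352623e-01 -2.68238124e-01  6.78730316e+01]
 [ 9.99999971e-01 -2.16885957e-04  1.04449452e-04  5.72349499e-01]
 [-1.58798735e-04 -2.68238097e-01  9.63352634e-01 -1.70036639e+02]
 [ 0.00000000e+00  0.00000000e+00  0.00000000e+00  1.00000000e+00]]
```

View pics/top0.png

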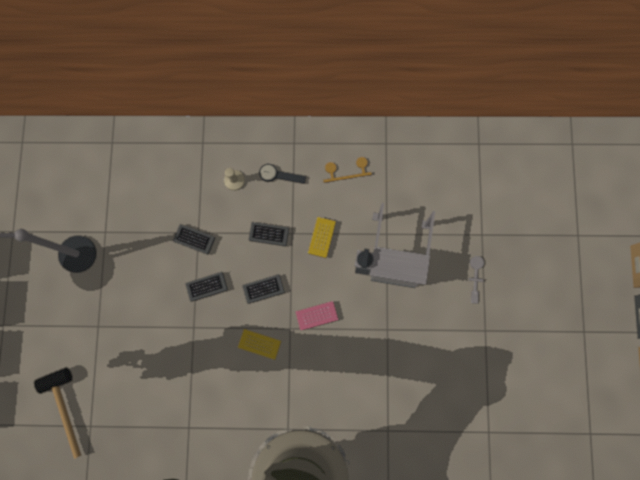

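View pics/scene0.png

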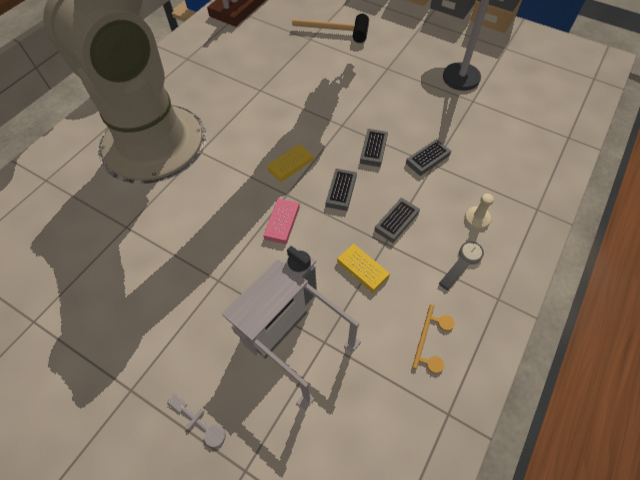

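The top view shows four dark cassettes with grey rims, at (194,238), (269,234), (206,287) and (264,289). Two yellow decoys are at (321,237) and (259,344), and a pink one at (317,316). The magazine cover is at (400,266), with its stud at (365,258) and its rails running up-image (world +x). The leveler, gauge and keys lie around it. The dark slabs are the ones that fit "grey plastic with dark panels", and the later crop will confirm that.

```bash
cat > h.py <<'E'
import cv2,numpy as np
from scipy.spatial.transform import Rotation as Ro
from cell import telemetry,cams,r
def pose():
    s=telemetry.observe();return np.array(s["ee_pos"]),Ro.from_quat(s["tcp_rot"]).as_matrix(),s
def shot(n):
    p,R,_=pose();c=cams.capture(n)
    if n=="wrist":
        m=np.array(c["mount"]);Rc=R@m[:3,:3];C=R@m[:3,3]+p
    else:
        Rc=np.array(c["R"]).T;C=-Rc@np.array(c["t"])
    return c["color"],np.array(c["K"]),Rc,C
def cast(s,uv,z):
    _,K,Rc,C=s;uv=np.atleast_2d(uv).astype(float)
    d=(Rc@np.linalg.inv(K)@np.c_[uv,np.ones(len(uv))].T).T
    return C+d*((z-C[2])/d[:,2])[:,None]
def proj(s,X):
    _,K,Rc,C=s;x=K@Rc.T@(np.array(X,float)-C);return x[:2]/x[2]
def tri(s1,u1,s2,u2):
    A=[];b=[]
    for s,u in((s1,u1),(s2,u2)):
        d=s[2]@np.linalg.inv(s[1])@[*u,1];d/=np.linalg.norm(d);P=np.eye(3)-np.outer(d,d);A.append(P);b.append(P@s[3])
    return np.linalg.lstsq(np.vstack(A),np.hstack(b),rcond=None)[0]
def yaw(R): return np.arctan2(R[1,1],R[0,1])   # world direction of tool y
def to(x=None,y=None,z=None,ty=None):
    "print dx dy dz (units 0.5 m) and spin (0.5 rad) to reach world xyz with tool y along world angle ty (mod pi)"
    p,R,s=pose();g=np.array([p[i] if v is None else v for i,v in enumerate((x,y,z))])
    d=R.T@(g-p)/500;sp=0
    if ty is not None: sp=-((ty-yaw(R)+np.pi/2)%np.pi-np.pi/2)/.5
    print("shift",np.round(d,4),"spin",round(sp,3),"t",round(s["t"],1),"j7",round(s["joint_positions"][6],2))
def slabs(s,z=18,amin=150,amax=1e9,vmax=75):
    "dark low-saturation blobs -> (centre xy, long-axis angle, size mm, px)"
    hsv=cv2.cvtColor(s[0],cv2.COLOR_RGB2HSV)
    m=((hsv[...,2]<vmax)).astype(np.uint8)*255
    m=cv2.morphologyEx(m,cv2.MORPH_CLOSE,np.ones((5,5)))
    out=[]
    for c in cv2.findContours(m,cv2.RETR_EXTERNAL,cv2.CHAIN_APPROX_NONE)[0]:
        if not amin<cv2.contourArea(c)<amax: continue
        q=cast(s,c[:,0],z)[:,:2].astype(np.float32)
        rc=cv2.minAreaRect(q);b=cv2.boxPoints(rc);e=[b[1]-b[0],b[2]-b[1]];l=[np.linalg.norm(v) for v in e];v=e[int(l[1]>l[0])]
        out.append((np.round(rc[0],1).tolist(),round(float(np.arctan2(v[1],v[0])%np.pi),3),np.round(sorted(l),1).tolist(),c[:,0].mean(0).round().tolist()))
    return out
E
python3 - <<'E'
from h import *
t=shot("top");s=shot("scene")
for o in slabs(t): print(o)
print("stud tri",tri(t,(365,258),s,(299,260)))
print("cover px top",cast(t,[(375,249),(430,251),(428,285),(372,281)],132).round(1))
c=cv2.resize(t[0][200:300,160:460],None,fx=2.6,fy=2.6,interpolation=cv2.INTER_CUBIC);cv2.imwrite("pics/crop1.png",c[:,:,::-1])
p,R,_=pose();print(yaw(R))
E
```

```text
([55.1, -16.9], 1.588, [100.80000305175781, 203.5], [311.0, 463.0])
([111.2, -282.8], 2.045, [124.9000015258789, 216.89999389648438], [405.0, 439.0])
([230.7, 628.0], 1.942, [41.099998474121094, 100.0], [54.0, 380.0])
([423.7, 773.3], 0.145, [28.600000381469727, 110.5999984741211], [5.0, 306.0])
([468.9, 99.7], 1.865, [47.79999923706055, 97.80000305175781], [264.0, 289.0])
([473.3, 247.2], 1.886, [48.29999923706055, 100.19999694824219], [207.0, 287.0])
([543.1, -160.7], 2.985, [44.20000076293945, 64.5999984741211], [365.0, 262.0])
([569.3, 622.4], 1.127, [100.19999694824219, 262.5], [73.0, 254.0])
([601.0, 288.0], 1.223, [51.0, 107.5], [195.0, 239.0])
([612.2, 84.6], 1.429, [48.5, 110.30000305175781], [271.0, 234.0])
([776.1, 59.8], 1.545, [42.099998474121094, 126.19999694824219], [281.0, 177.0])
stud tri [ 533.84100481 -153.0244706   141.09625351]
cover px top [[ 556.2 -178.3  132. ]
 [ 552.5 -309.2  132. ]
 [ 471.1 -303.1  132. ]
 [ 479.3 -171.   132. ]]
1.2660776511814218
```

View pics/crop1.png

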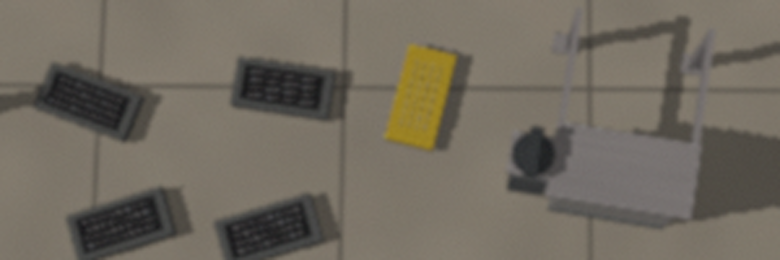

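All four dark slabs have grey rims and measure about 100 x 50 mm, so cassette0–3 are all present. The pink and yellow ones are decoys. Next I fly toward the magazine, turning the tool so j7 has room to unlock the stud.

```bash
python3 -m inch '[[-0.2,-0.16,-0.16,0.5,85],[-0.618,-0.498,-0.16,1,85],[-0.618,-0.498,-0.16,1,85],[-0.618,-0.498,-0.16,1,85],[-0.618,-0.498,-0.16,1,85],[-0.618,-0.498,-0.16,1,85],[-0.618,-0.498,-0.16,1,85],[-0.618,-0.498,-0.16,1,85],[-0.618,-0.498,-0.16,1,85],[-0.618,-0.498,-0.16,1,85]]'; python3 - <<'E'
from h import *
p,R,s=pose();print(p,yaw(R),np.round(s["joint_positions"],2));to(500,20,320)
E
```

```text
t: 1.08
ee_pos: [439.3, 358.1, 285.0]
tcp_rot: [0.393, 0.92, 0.0, 0.0]
contact_force: [0.4, 0.5, 0.5]
finger_gap: 84.4
gripper_force: 0.0
[439.31992441 358.14057976 284.95892197] 0.7639062765451504 [-0.92  0.32  0.19  1.88 -0.07  0.94  0.06]
shift [-0.5724 -0.3801 -0.0699] spin 0 t 1.1 j7 0.06
```

```bash
python3 -m inch '[[-0.15,-0.1,-0.07,0.25,85],[-0.572,-0.38,-0.07,1,85],[-0.572,-0.38,-0.07,1,85],[-0.572,-0.38,-0.07,1,85],[-0.572,-0.38,-0.07,1,85],[-0.572,-0.38,-0.07,1,85],[-0.572,-0.38,-0.07,1,85],[-0.572,-0.38,-0.07,1,85],[-0.572,-0.38,-0.07,1,85],[-0.572,-0.38,-0.07,1,85]]'; python3 -m inch '[[0,0,0,1,85],[0,0,0,1,85],[0,0,0,1,85],[0,0,0,1,85]]';python3 -m inch '[[0,0,0,1,85],[0,0,0,1,85],[0,0,0,1,85],[0,0,0,1,85]]'; python3 - <<'E'
from h import *
p,R,s=pose();print(p,yaw(R),np.round(s["joint_positions"],2));to(520,-190,330)
E
```

```text
t: 1.92
ee_pos: [499.4, 19.0, 319.9]
tcp_rot: [0.61, 0.793, 0.0, 0.001]
contact_force: [-0.2, 0.6, -0.2]
finger_gap: 84.8
gripper_force: 0.0
t: 2.25
ee_pos: [498.8, 24.8, 319.1]
tcp_rot: [0.786, 0.618, 0.0, -0.0]
contact_force: [0.5, 0.5, 0.4]
finger_gap: 85.1
gripper_force: 0.0
t: 2.58
ee_pos: [498.7, 25.0, 319.0]
tcp_rot: [0.915, 0.404, -0.0, -0.0]
contact_force: [-0.5, -0.5, 0.4]
finger_gap: 85.2
gripper_force: 0.0
[498.72242262  24.95118698 319.00757108] -0.7385247791927005 [-0.68  0.22  0.64  1.99 -0.16  0.98 -0.7 ]
shift [-0.2892  0.3209 -0.0222] spin 0 t 2.6 j7 -0.7
```

```bash
python3 -m inch '[[-0.289,0.321,-0.022,1,85],[-0.289,0.321,-0.022,1,85],[-0.289,0.321,-0.022,1,85],[-0.289,0.321,-0.022,1,85],[-0.289,0.321,-0.022,1,85],[-0.289,0.321,-0.022,1,85],[-0.289,0.321,-0.022,1,85]]' >/dev/null; python3 -m inch '[[0,0,0,0.74,85],[0,0,0,0.74,85],[0,0,0,0.74,85],[0,0,0,0.74,85],[0,0,0,0.74,85],[0,0,0,0.74,85]]'; python3 - <<'E'
from h import *
p,R,s=pose();print(p,yaw(R),np.round(s["joint_positions"],2))
w=shot("wrist");cv2.imwrite("pics/w1.png",w[0][:,:,::-1])
E
```

```text
t: 3.67
ee_pos: [521.6, -189.8, 330.0]
tcp_rot: [1.0, -0.014, -0.0, -0.0]
contact_force: [0.4, 0.3, -0.6]
finger_gap: 85.0
gripper_force: 0.0
[ 521.61984173 -189.82408144  329.9832584 ] -1.5980691321310565 [-0.4   0.36  0.9   1.87 -0.32  1.07 -0.97]
```

View pics/w1.png

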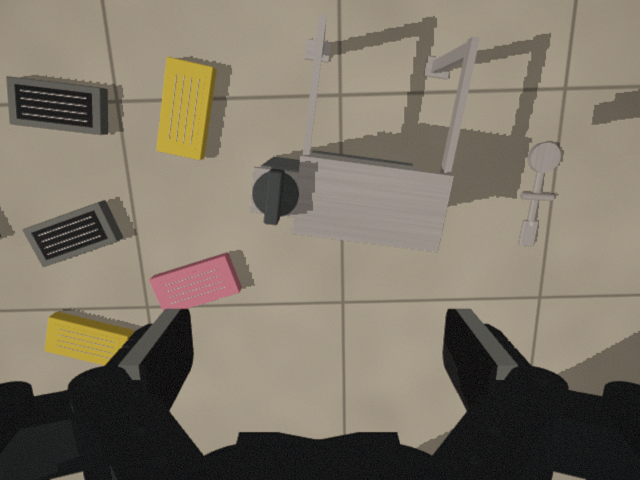

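The wrist view shows the cover with corners near (304,154), (453,174), (438,251) and (291,235). The stud's flange is centred near (275,194), with the wing from (276,170) to (272,224), so it lies along magazine x and is locked.

```bash
python3 - <<'E'
from h import *
w=shot("wrist")
q=cast(w,[(304,154),(453,174),(438,251),(291,235)],132)[:,:2];print(q.round(1))
print("sides",[round(float(np.linalg.norm(q[i]-q[(i+1)%4])),1) for i in range(4)])
ymag=(q[0]+q[3]-q[1]-q[2]);ymag/=np.linalg.norm(ymag);xm=q[0]+q[1]-q[2]-q[3];xm/=np.linalg.norm(xm)
print("yaw",np.arctan2(-ymag[0],ymag[1]),np.arctan2(xm[1],xm[0]))
c=q.mean(0);print("centre",c,"stud",c+84*ymag)
g=w[0].mean(2)[140:240,235:315]<62
g=cv2.morphologyEx(g.astype(np.uint8),cv2.MORPH_OPEN,np.ones((3,3)))
v=cv2.cvtColor(w[0],cv2.COLOR_RGB2GRAY)[185:205:6,245:306];print(v)
top=cast(w,[(276,170),(272,224)],162)[:,:2];print("wing ends",top.round(1),np.linalg.norm(top[0]-top[1]))
E
```

```text
[[ 565.6 -179.1]
 [ 545.  -307. ]
 [ 475.9 -297.4]
 [ 494.6 -164.8]]
sides [129.5, 69.8, 133.9, 72.4]
yaw -0.1499564092081405 -0.16937450090999343
centre [ 520.25767063 -237.08348771] stud [ 532.80685323 -154.02617006]
[[155 157 158 156 156 157 157 143 101  71  65  67  69  69  67  66  68  70
   68  70  69  69  71  70  69  68  71  69  67  68  68  70  64  70  54  40
   38  42  38  45  42  48  38  41  44  45  42  43  44  38  40  64  96 102
  103 100 100 101  99 102 100]
 [155 159 155 158 155 152 130  87  66  68  68  67  68  68  67  65  66  64
   68  64  63  75  71  66  71  66  71  72  68  67  66  68  69  64  48  41
   33  39  41  43  42  42  42  45  46  42  41  41  42  44  45  42  45  82
   96 101  99 101  97  99  98]
 [156 156 154 155 155 157 144  91  67  66  70  68  69  69  67  67  67  70
   70  68  68  72  71  68  70  68  71  68  69  68  68  68  66  52  43  37
   41  46  43  46  47  47  39  47  45  44  45  44  44  46  46  44  46  82
   95  97  97  97  96  99  97]
 [155 154 156 157 157 150 149 145 129  86  67  63  68  68  65  65  64  68
   64  66  71  74  70  68  69  65  69  69  70  70  65  65  60  44  33  31
   44  47  43  45  49  47  44  47  44  41  46  46  44  40  43  66  92  99
   97  94  97  97  97  98 100]]
wing ends [[ 555.8 -157.6]
 [ 512.1 -151.9]] 44.027495954435345
```

```bash
python3 - <<'E'
from h import *
to(533.5,-154.5,235,-1.72)
E
```

```text
shift [ 0.022  -0.0727  0.1904] spin 0.239 t 3.8 j7 -0.97
```

```bash
python3 -m inch '[[0.022,-0.073,0.19,0.239,85],[0.022,-0.073,0.19,0.239,85],[0.022,-0.073,0.19,0.239,85],[0.022,-0.073,0.19,0.239,85],[0.022,-0.073,0.19,0.239,85]]'; python3 - <<'E'
from h import *
p,R,s=pose();print(p,yaw(R))
w=shot("wrist");cv2.imwrite("pics/w2.png",w[0][:,:,::-1])
E
```

```text
t: 4.18
ee_pos: [533.4, -155.3, 235.1]
tcp_rot: [0.997, -0.076, -0.001, 0.0]
contact_force: [0.2, -0.9, -0.0]
finger_gap: 85.1
gripper_force: 0.0
[ 533.35576572 -155.29032323  235.11908979] -1.7220885181838141
```

View pics/w2.png

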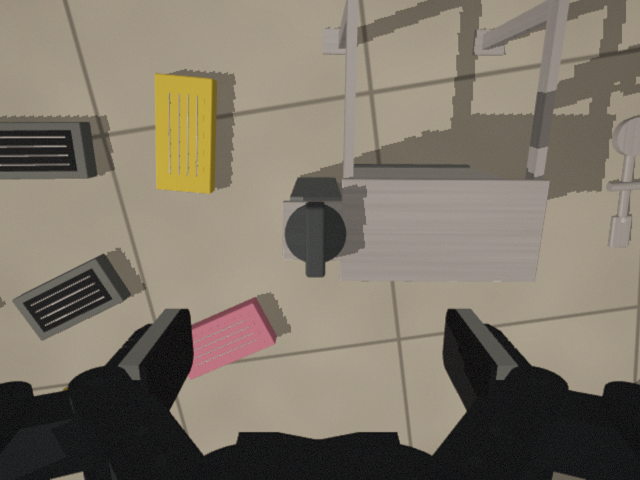

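The stud wing stands upright in the image, with its centre column near 315 and its far end at row 276. The cover edges are level in the image, so the tool is aligned with the magazine.

```bash
python3 - <<'E'
from h import *
w=shot("wrist");p,R,_=pose()
e=cast(w,[(315.5,276.5)],162)[0];print("far end",e,"centre",e+22*R[:,0])
q=cast(w,[(344,180),(549,180),(537,281),(341,281)],132)
yd=-R[:2,1];yd=yd  # mag y = -tool y
loc=(R.T@(q-p).T).T;print("cover corners in tool xy",loc.round(1))
c=e+22*R[:,0]
v=cv2.cvtColor(w[0],cv2.COLOR_RGB2GRAY)[255:275:5,295:340];print(v)
to(c[0],c[1],142)
E
```

```text
far end [ 512.72176334 -151.06754539  162.        ] centre [ 534.46438527 -154.42253733  162.04919925]
cover corners in tool xy [[ 33.   16.1 104.9]
 [ 33.  148.5 104.9]
 [-36.4 150.4 104.8]
 [-36.5  15.2 104.7]]
[[ 69  69  64  68  70  72  70  70  70  69  73  75  73  67  70  71  69  71
   71  71  69  70  66  68  70  71  58  46  37  47  41  39  46  48  43  44
   44  43  43  45  54  71  95 101 100]
 [149 147 138 120 101  79  70  69  65  63  71  74  72  66  70  69  69  69
   70  71  72  70  68  71  66  68  62  45  40  41  43  44  52  68  96 112
  139 159 161 160 161 161 163 159 151]
 [156 157 157 157 155 156 156 158 156 109  79  71  71  68  72  68  69  72
   71  68  69  72  67  70  72  70  58  45  79 148 155 155 155 155 153 153
  153 154 153 156 153 153 152 148 156]
 [157 156 156 156 158 156 155 156 156 108  79  75  69  70  68  71  71  68
   70  70  71  73  70  72  69  70  59  49  79 148 155 154 152 153 153 155
  153 154 153 154 153 155 151 149 158]]
shift [-0.0003 -0.0044  0.1896] spin 0 t 4.3 j7 -1.03
```

```bash
python3 -m inch '[[-0.002,-0.0035,0.08,0,85],[-0.002,-0.0035,0.15,0,85],[-0.002,-0.0035,0.184,0,85],[-0.002,-0.0035,0.185,0,85]]';  python3 -m inch '[[0,0,0,0,30],[0,0,0,0,30],[0,0,0,0,8],[0,0,0,0,8],[0,0,0,0,8],[0,0,0,0,8],[0,0,0,0,8],[0,0,0,0,8],[0,0,0,0,8],[0,0,0,0,8]]'
```

```text
t: 4.62
ee_pos: [532.0, -153.6, 141.4]
tcp_rot: [0.997, -0.076, -0.001, -0.0]
contact_force: [-0.9, 0.3, 0.7]
finger_gap: 85.1
gripper_force: 0.0
t: 5.45
ee_pos: [532.8, -153.3, 142.7]
tcp_rot: [0.997, -0.076, -0.0, 0.0]
contact_force: [-0.1, 0.2, -1.1]
finger_gap: 8.3
gripper_force: 0.0
```

```bash
python3 - <<'E'
from h import *
w=shot("wrist");cv2.imwrite("pics/w3.png",w[0][:,:,::-1]);print(pose()[2]["finger_gap"],pose()[2]["gripper_force"],pose()[2]["contact_force"])
E
```

```text
7.826713366782921 0.0 [-0.15961596  0.11251272 -0.16147694]
```

View pics/w3.png

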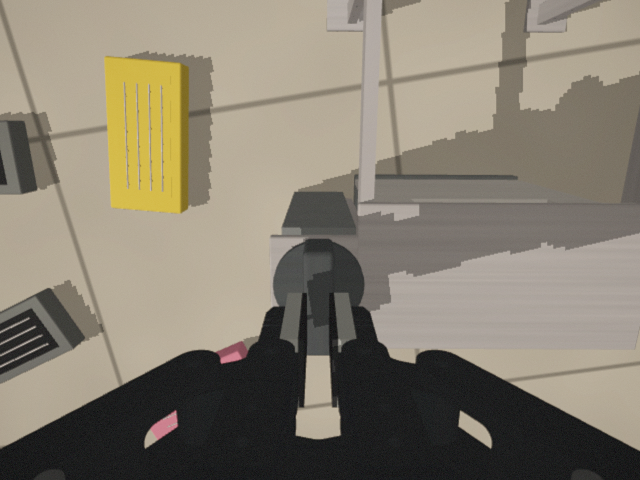

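The fingers straddle the wing at about column 318, but the gap reads 7.8 with no pad force, so I command a fuller close.

```bash
python3 -m inch '[[0,0,0,0,0],[0,0,0,0,0],[0,0,0,0,0],[0,0,0,0,0],[0,0,0,0,0]]'
```

```text
t: 5.92
ee_pos: [532.8, -153.3, 142.7]
tcp_rot: [0.997, -0.076, 0.0, -0.0]
contact_force: [0.2, 0.3, 0.8]
finger_gap: -0.3
gripper_force: 0.0
```

```bash
python3 - <<'E'
from h import *
s=shot("scene");w=shot("wrist");p,R,_=pose()
a=proj(s,p).astype(int);print("TCP px scene",proj(s,p),"grip pt",proj(s,p+[0,0,18.7]),"stud axis z162",proj(s,[533,-154,162]))
c=cv2.resize(s[0][a[1]-60:a[1]+40,a[0]-60:a[0]+60],(600,500),interpolation=cv2.INTER_CUBIC)
d=cv2.resize(w[0][200:420,190:450],(590,500))
for k in(0,): cv2.circle(c,(300,300),4,(255,0,0),1)
cv2.imwrite("pics/c4.png",cv2.resize(np.hstack([c,d]),(800,340))[:,:,::-1])
E
```

```text
TCP px scene [297.58618005 259.62244574] grip pt [296.91557662 254.31628448] stud axis z162 [296.76599259 254.49917083]
```

View pics/c4.png

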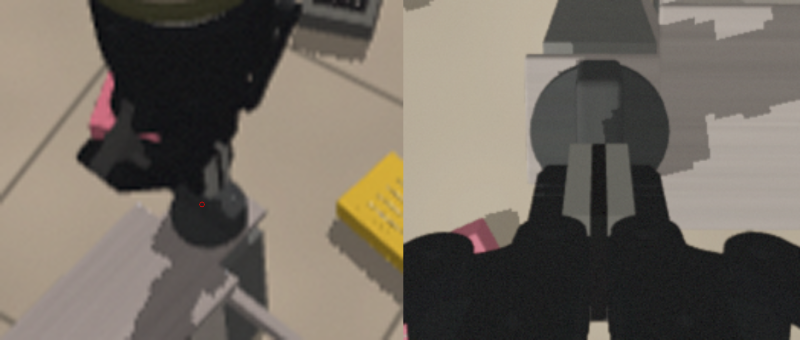

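The closed tips sit in front of and above the wing, so they look higher than the reported TCP. I'll check by touch: open to 30 and step down while watching the force.

```bash
python3 -m inch '[[0,0,0,0,30],[0,0,0,0,30],[0,0,0,0,30],[0,0,0,0,30]]'|tail -2;  python3 -m inch '[[0,0,0.006,0,30],[0,0,0.006,0,30],[0,0,0.006,0,30]]'; python3 -m inch '[[0,0,0.006,0,30],[0,0,0.006,0,30],[0,0,0.006,0,30]]'
```

```text
finger_gap: 30.0
gripper_force: 0.0
t: 6.6
ee_pos: [532.7, -153.2, 139.5]
tcp_rot: [0.997, -0.076, -0.0, -0.0]
contact_force: [0.5, -0.4, 0.5]
finger_gap: 29.9
gripper_force: 0.0
t: 6.85
ee_pos: [532.7, -153.3, 136.5]
tcp_rot: [0.997, -0.076, -0.0, -0.0]
contact_force: [0.3, -0.5, -0.7]
finger_gap: 30.0
gripper_force: 0.0
```

No contact yet at 136.5, so the real tips are above the reported TCP. I go on stepping down.

```bash
for i in 1 2 3; do python3 -m inch '[[0,0,0.012,0,30],[0,0,0.012,0,30],[0,0,0.012,0,30]]'|egrep "ee_pos|force"; done; python3 -m inch '[[0,0,0,0,5],[0,0,0,0,5],[0,0,0,0,5],[0,0,0,0,5],[0,0,0,0,5],[0,0,0,0,5]]'
```

```text
ee_pos: [532.6, -153.2, 130.3]
contact_force: [-0.2, 0.8, 0.3]
gripper_force: 0.0
ee_pos: [532.6, -153.3, 124.3]
contact_force: [1.1, -0.2, -0.3]
gripper_force: 0.0
ee_pos: [532.7, -153.3, 118.4]
contact_force: [0.1, -0.4, 0.1]
gripper_force: 0.0
t: 8.1
ee_pos: [532.9, -153.5, 118.9]
tcp_rot: [0.997, -0.076, 0.0, 0.0]
contact_force: [-0.5, -0.2, 3.4]
finger_gap: 10.0
gripper_force: 62.8
```

It has gripped (gap 10, pad force 63 N), so the real fingertips are about 25 mm above the reported TCP. Next I push in and turn anticlockwise.

```bash
python3 -m inch '[[0,0,0.004,0,0],[0,0,0.008,0,0],[0,0,0.008,0,0],[0,0,0.008,0,0]]';for k in 1; do python3 -m inch '[[0,0,0,-0.2,0],[0,0,0,-0.4,0],[0,0,0,-0.6,0],[0,0,0,-0.8,0],[0,0,0,-1,0],[0,0,0,-1,0],[0,0,0,-1,0]]'; done
```

```text
t: 8.43
ee_pos: [534.0, -153.6, 115.9]
tcp_rot: [0.997, -0.076, 0.001, -0.0]
contact_force: [-1.1, 0.5, 15.3]
finger_gap: 10.4
gripper_force: 64.7
t: 9.02
ee_pos: [534.0, -153.7, 115.9]
tcp_rot: [0.985, 0.173, 0.001, 0.0]
contact_force: [-1.1, 0.8, 15.0]
finger_gap: 10.3
gripper_force: 64.5
```

```bash
python3 -m inch '[[0,0,0,-0.25,0],[0,0,0,-0.5,0],[0,0,0,-0.75,0],[0,0,0,-1,0],[0,0,0,-1,0],[0,0,0,-1,0]]' >/dev/null; python3 -m inch '[[0,0,0,-0.25,0],[0,0,0,-0.5,0],[0,0,0,-0.75,0],[0,0,0,-1,0],[0,0,0,-1,0]]'>/dev/null;  python3 -m inch '[[0,0,0,-0.16,0],[0,0,0,-0.16,0],[0,0,0,-0.16,0]]'; python3 - <<'E'
from h import *
p,R,s=pose();print(yaw(R),s["wrist_torque"])
E
```

```text
t: 10.18
ee_pos: [534.2, -153.9, 115.9]
tcp_rot: [0.756, 0.654, 0.001, 0.001]
contact_force: [0.2, 0.3, 13.0]
finger_gap: 10.2
gripper_force: 64.5
-0.14502690636811666 [-0.11231598  0.13803372 -0.50465922]
```

```bash
python3 -m inch '[[0,0,-0.014,0,0],[0,0,-0.026,0,0],[0,0,-0.026,0,0],[0,0,-0.026,0,0]]';python3 -m inch '[[0,0,0,0,20],[0,0,0,0,20],[0,0,0,0,20],[0,0,0,0,0],[0,0,0,0,0],[0,0,0,0,0],[0,0,0,0,0]]'; python3 - <<'E'
from h import *
p,R,s=pose();print(p,yaw(R))
d=105.5*np.array([np.cos(-.15),np.sin(-.15)]);to(p[0]+d[0],p[1]+d[1])
E
```

```text
t: 10.52
ee_pos: [532.9, -153.8, 127.3]
tcp_rot: [0.756, 0.654, -0.0, 0.0]
contact_force: [2.2, -3.4, -5.0]
finger_gap: 10.1
gripper_force: 64.6
t: 11.1
ee_pos: [533.1, -153.0, 127.9]
tcp_rot: [0.756, 0.655, 0.0, 0.0]
contact_force: [0.5, 1.3, 1.7]
finger_gap: 10.5
gripper_force: 62.8
[ 533.11097191 -153.01239404  127.89895873] -0.14352515552836595
shift [-1.40e-03  2.11e-01  1.00e-04] spin 0 t 11.1 j7 0.24
```

```bash
python3 -m inch '[[0,0.01,0,0,0],[0,0.03,0,0,0],[0,0.05,0,0,0],[0,0.05,0,0,0]]';python3 -m inch '[[0,0.03,0,0,0],[0,0.06,0,0,0],[0,0.09,0,0,0],[0,0.12,0,0,0],[-0.001,0.15,0,0,0],[-0.001,0.162,0,0,0],[-0.001,0.162,0,0,0],[-0.001,0.162,0,0,0]]'
```

```text
t: 11.43
ee_pos: [560.6, -157.4, 127.8]
tcp_rot: [0.756, 0.655, 0.001, 0.001]
contact_force: [2.0, 0.7, 2.8]
finger_gap: 10.0
gripper_force: 62.8
t: 12.1
ee_pos: [637.0, -169.4, 127.2]
tcp_rot: [0.756, 0.654, -0.001, -0.0]
contact_force: [-2.5, -0.5, 3.1]
finger_gap: 10.5
gripper_force: 62.8
```

```bash
python3 -m inch '[[0,0,0,0,40],[0,0,0,0,40],[0,0,0,0,40],[0,0,-0.08,0,85],[0,0,-0.16,0,85],[0,0,-0.24,0,85],[0,0,-0.26,0,85]]' >/dev/null; python3 -m inch '[[-0.084,-0.105,0,0,85],[-0.168,-0.21,0,0,85],[-0.168,-0.21,0,0,85],[-0.168,-0.21,0,0,85],[-0.168,-0.21,0,0,85],[-0.168,-0.21,0,0,85],[-0.168,-0.21,0,0,85],[-0.168,-0.21,0,0,85],[-0.168,-0.21,0,0,85]]';python3 - <<'E'
from h import *
p,R,s=pose();print(p,yaw(R),s["t"])
w=shot("wrist");cv2.imwrite("pics/w5.png",w[0][:,:,::-1]);np.savez("w5.npz",a=w[0],K=w[1],R=w[2],C=w[3])
t=shot("top")
for o in slabs(t): print(o)
E
```

```text
t: 13.43
ee_pos: [522.9, -236.1, 257.4]
tcp_rot: [0.755, 0.655, 0.0, -0.0]
contact_force: [0.9, -0.8, -0.2]
finger_gap: 84.8
gripper_force: 0.0
[ 522.8837253  -236.11164952  257.35828174] -0.14147528762858105 13.4333
([230.9, 627.6], 1.964, [41.70000076293945, 99.19999694824219], [54.0, 380.0])
([411.8, -809.5], 3.065, [81.69999694824219, 113.5], [631.0, 322.0])
([469.0, 99.6], 1.865, [47.79999923706055, 98.0999984741211], [264.0, 289.0])
([473.1, 247.2], 1.9, [48.20000076293945, 99.80000305175781], [207.0, 287.0])
([570.0, 621.9], 1.12, [99.0999984741211, 262.79998779296875], [73.0, 254.0])
([276.0, -138.7], 1.857, [559.0, 661.5], [385.0, 394.0])
([601.5, 288.1], 1.223, [51.900001525878906, 107.5999984741211], [194.0, 238.0])
([611.7, -717.7], 1.779, [74.69999694824219, 293.20001220703125], [580.0, 236.0])
([612.2, 84.6], 1.434, [48.099998474121094, 110.4000015258789], [272.0, 234.0])
([664.3, -180.8], 1.572, [40.29999923706055, 47.20000076293945], [373.0, 216.0])
([776.1, 61.0], 1.545, [42.099998474121094, 128.60000610351562], [281.0, 177.0])
```

View pics/w5.png

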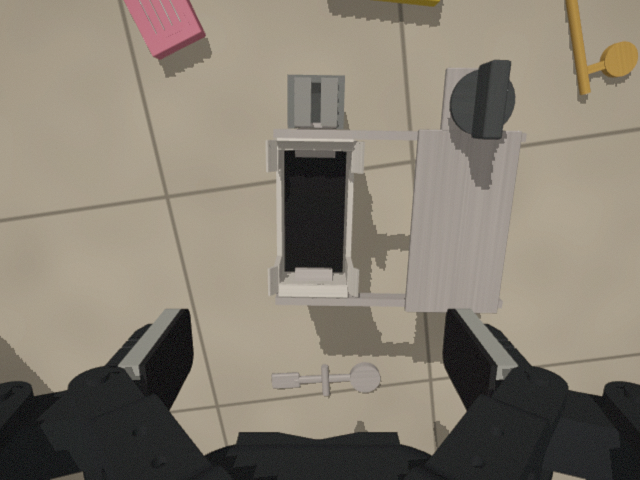

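The cover is fully back. The black well spans (285,150) to (345,272), the column top is centred near (317,102), and the lips show at each end.

```bash
python3 - <<'E'
from h import *
d=np.load("w5.npz");w=(d["a"],d["K"],d["R"],d["C"])
col=cast(w,[(289,76),(344,75),(344,128),(291,128)],117);cc=col.mean(0)
print("col",cc.round(1),[round(float(np.linalg.norm(col[i]-col[(i+1)%4])),1) for i in range(4)])
fl=cast(w,[(285,150),(347,151),(345,272),(286,272)],95);fc=fl.mean(0)
print("floor",fc.round(1),[round(float(np.linalg.norm(fl[i]-fl[(i+1)%4])),1) for i in range(4)])
v=cc[:2]-fc[:2];print(np.linalg.norm(v),"yaw",np.arctan2(-v[0],v[1]))
cv=cast(w,[(419,131),(524,133),(499,313),(406,307)],132);print("cover",cv.mean(0).round(1), [round(float(np.linalg.norm(cv[i]-cv[(i+1)%4])),1) for i in range(4)],np.arctan2(*(cv[3]-cv[0])[:2]*[1,-1]), np.arctan2(*(cv[2]-cv[1])[:2]*[1,-1]))
g=cv2.cvtColor(w[0],cv2.COLOR_RGB2GRAY)
for r0 in(190,230): print(r0,np.argwhere(g[r0,265:365]<60).ravel()[[0,-1]]+265, g[r0,268:290:2],g[r0,340:362:2])
print(g[140:160:2,300],g[262:300:3,300])
E
```

```text
col [ 534.3 -153.5  117. ] [37.7, 35.1, 37.5, 34.4]
floor [ 521.5 -236.2   95. ] [47.6, 98.4, 49.0, 99.2]
83.6155968388664 yaw -0.1544891476465765
cover [ 624.7 -252.4  132. ] [71.0, 132.3, 71.0, 128.7] -0.1539216646279175 -0.15457156557137902
190 [285 344] [156 157 158 159 172 182 181 111  61  25  21] [ 32  32  37 103 170 184 182 115 110 107 110]
230 [285 343] [162 161 159 161 164 180 183 116  78  34  34] [ 31  27  98 140 179 181 124 109 109 109 109]
[186 102 108 107 113  98  95  95  91  19] [ 33  30 146 168 168 168 166 167 191 192 188 190 151]
```

Magazine origin is about (521.2, -236.3) with yaw -0.1545, and four estimates agree. Next is cassette A.

```bash
python3 - <<'E'
from h import *
to(470,100,200,1.865-np.pi/2)
E
```

```text
shift [ 0.6512 -0.1991  0.1148] spin -0.873 t 13.5 j7 0.33
```

```bash
python3 -m inch '[[0.2,-0.06,0.02,-0.3,85],[0.651,-0.199,0.115,-0.873,85],[0.651,-0.199,0.115,-0.873,85],[0.651,-0.199,0.115,-0.873,85],[0.651,-0.199,0.115,-0.873,85],[0.651,-0.199,0.115,-0.873,85],[0.651,-0.199,0.115,-0.873,85],[0.651,-0.199,0.115,-0.873,85],[0.651,-0.199,0.115,-0.873,85],[0.651,-0.199,0.115,-0.873,85]]'; python3 -m inch '[[0,0,0,0,85],[0,0,0,0,85],[0,0,0,0,85]]'; python3 - <<'E'
from h import *
p,R,s=pose();print(p,yaw(R),s["joint_positions"])
w=shot("wrist");cv2.imwrite("pics/w6.png",w[0][:,:,::-1])
for o in slabs(w,18,3000,60000,vmax=120): print(o)
E
```

```text
t: 14.37
ee_pos: [469.0, 103.7, 199.5]
tcp_rot: [0.593, 0.805, -0.0, -0.001]
contact_force: [-0.3, 0.2, 0.9]
finger_gap: 85.0
gripper_force: 0.0
t: 14.62
ee_pos: [470.2, 98.0, 200.4]
tcp_rot: [0.597, 0.802, -0.0, 0.0]
contact_force: [-0.4, 0.5, -0.2]
finger_gap: 84.6
gripper_force: 0.0
[470.23004238  97.95531649 200.37773805] 0.2908876886297579 [-0.39456707  0.31415681  0.09124118  2.15483583 -0.0443642   0.67398788
  0.01778264]
([473.4, 98.9], 1.875, [50.599998474121094, 111.69999694824219], [321.0, 205.0])
([602.7, 259.5], 0.291, [81.30000305175781, 151.39999389648438], [542.0, 42.0])
([483.9, 225.2], 1.88, [53.099998474121094, 79.80000305175781], [381.0, 54.0])
```

View pics/w6.png

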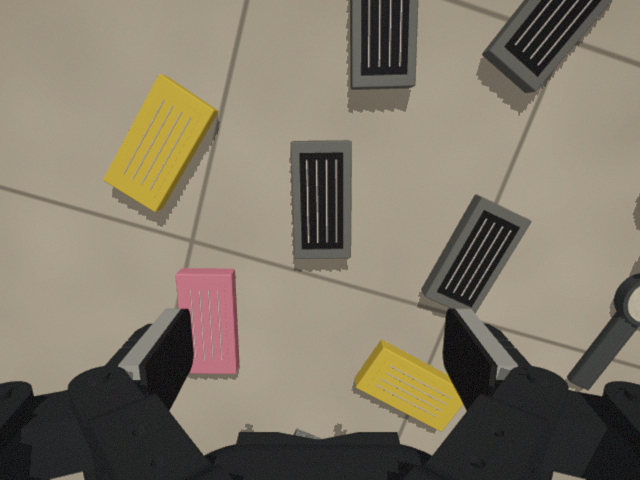

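The view shows cassette A at (322,200), upright in the image and under the TCP. Other dark cassettes are at (384,40), (475,252) and (550,45), and the pink and yellow decoys are to the sides. I'll localise each one by its dark panel.

```bash
cat >> h.py <<'E'
def panels(s,z=18):
    v=s[0].max(2);m=(v<48).astype(np.uint8)*255
    m=cv2.morphologyEx(m,cv2.MORPH_CLOSE,np.ones((9,9)));m=cv2.morphologyEx(m,cv2.MORPH_OPEN,np.ones((9,9)));out=[]
    for c in cv2.findContours(m,cv2.RETR_EXTERNAL,cv2.CHAIN_APPROX_NONE)[0]:
        if cv2.contourArea(c)<800: continue
        q=cast(s,c[:,0],z)[:,:2].astype(np.float32);rc=cv2.minAreaRect(q);b=cv2.boxPoints(rc)
        e=[b[1]-b[0],b[2]-b[1]];l=[np.linalg.norm(k) for k in e];k=e[int(l[1]>l[0])]
        if max(l)<105 and min(l)<60: out.append((np.round(rc[0],1).tolist(),round(float(np.arctan2(k[1],k[0])%np.pi),3),np.round(sorted(l),1).tolist(),c[:,0].mean(0).round().tolist()))
    return out
E
python3 - <<'E'
from h import *
w=shot("wrist")
for o in panels(w): print(o)
print(cast(w,[(291,141),(351,140),(352,257),(294,259)],18))
E
```

```text
([617.0, 93.2], 1.426, [35.29999923706055, 83.69999694824219], [477.0, 259.0])
([472.0, 104.2], 1.877, [34.900001525878906, 81.0999984741211], [321.0, 200.0])
([598.2, 284.0], 1.219, [37.20000076293945, 64.5999984741211], [551.0, 28.0])
([481.6, 238.9], 1.866, [35.400001525878906, 51.599998474121094], [384.0, 36.0])
[[434.16851314 144.89988078  18.        ]
 [480.45492683 159.55904033  18.        ]
 [511.71719027  65.35646379  18.        ]
 [463.77105439  49.12020476  18.        ]]
```

```bash
python3 - <<'E'
from h import *
to(472.2,104.4,-10,1.877-np.pi/2)
E
```

```text
shift [0.0112 0.0074 0.4208] spin -0.031 t 14.7 j7 0.02
```

```bash
python3 -m inch '[[0.011,0.0075,0.08,-0.031,70],[0.011,0.0075,0.16,-0.031,70],[0.011,0.0075,0.24,-0.031,70],[0.011,0.0075,0.32,-0.031,70],[0.011,0.0075,0.38,-0.031,70],[0.011,0.0075,0.42,-0.031,70],[0.011,0.0075,0.42,-0.031,70],[0.011,0.0075,0.42,-0.031,70]]'; for i in 1 2; do python3 -m inch '[[0,0,0.008,0,70],[0,0,0.008,0,70]]'|egrep "ee_|_force"; done;python3 - <<'E'
from h import *
w=shot("wrist")
c=w[0].copy();cv2.imwrite("pics/w7.png",c[:,:,::-1])
E
```

```text
t: 15.38
ee_pos: [471.4, 104.7, -10.4]
tcp_rot: [0.591, 0.807, -0.001, -0.001]
contact_force: [0.4, -0.2, 0.3]
finger_gap: 70.0
gripper_force: 0.0
ee_pos: [472.7, 105.6, -12.7]
contact_force: [-0.4, -0.2, 0.9]
gripper_force: 0.0
ee_pos: [472.4, 105.8, -17.1]
contact_force: [0.4, -0.1, 0.3]
gripper_force: 0.0
```

View pics/w7.png

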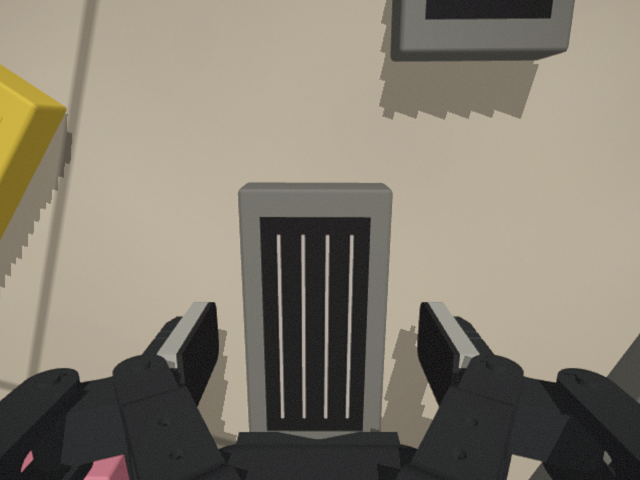

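The cassette lies centred between the pads, with its panel centre near (318,315) and the pads at columns 217 and 419. I continue down by touch.

```bash
for i in 1 2 3; do python3 -m inch '[[0,0,0.008,0,70],[0,0,0.008,0,70],[0,0,0.008,0,70]]'|egrep "ee_|t_force"; done
```

```text
ee_pos: [471.7, 105.7, -21.9]
contact_force: [-0.2, -0.1, 0.0]
ee_pos: [471.7, 105.6, -26.1]
contact_force: [-0.0, -0.1, -0.2]
ee_pos: [471.9, 105.7, -29.9]
contact_force: [0.4, -0.3, 0.1]
```

```bash
python3 -m inch '[[0,0,-0.006,0,70],[0,0,-0.006,0,40],[0,0,-0.006,0,40],[0,0,-0.006,0,40],[0,0,-0.006,0,40],[0,0,-0.006,0,40],[0,0,-0.006,0,40]]'
```

```text
t: 17.1
ee_pos: [472.1, 105.7, -26.0]
tcp_rot: [0.59, 0.807, 0.0, 0.0]
contact_force: [-0.6, -0.3, 8.5]
finger_gap: 48.5
gripper_force: 61.4
```

Gripped (gap 48.5, 61 N). Touching the floor tells me the tips, and the cassette's underside, are at TCP+26. Next I lift and carry it over.

```bash
python3 -m inch '[[0,0,-0.06,0,40],[0,0,-0.14,0,40],[0,0,-0.22,0,40],[0,0,-0.3,0,40],[0,0,-0.36,0,40],[0,0,-0.36,0,40],[0,0,-0.36,0,40]]'; python3 - <<'E'
from h import *
to(521.4,-235.0,150,-.1545)
E
```

```text
t: 17.68
ee_pos: [472.8, 106.0, 155.2]
tcp_rot: [0.59, 0.807, 0.002, 0.001]
contact_force: [-0.4, 0.1, -1.3]
finger_gap: 48.3
gripper_force: 63.4
shift [-0.6793 -0.1147  0.0098] spin 0.926 t 17.7 j7 0.02
```

```bash
python3 -m inch '[[-0.1,-0.02,0,0.12,40],[-0.3,-0.05,0.003,0.4,40],[-0.679,-0.115,0.01,0.926,40],[-0.679,-0.115,0.01,0.926,40],[-0.679,-0.115,0.01,0.926,40],[-0.679,-0.115,0.01,0.926,40],[-0.679,-0.115,0.01,0.926,40],[-0.679,-0.115,0.01,0.926,40],[-0.679,-0.115,0.01,0.926,40],[-0.679,-0.115,0.01,0.926,40]]'>/dev/null;python3 -m inch '[[0,0,0,0,40],[0,0,0,0,40],[0,0,0,0,40],[0,0,0,0,40]]'; python3 - <<'E'
from h import *
to(521.4,-235.0,150,-.1545)
w=shot("wrist")
for o in panels(w,192):print(o)
cv2.imwrite("pics/w8.png",w[0][:,:,::-1])
E
```

```text
t: 18.85
ee_pos: [520.4, -233.5, 148.1]
tcp_rot: [0.759, 0.651, -0.0, -0.001]
contact_force: [-0.2, -0.7, -0.1]
finger_gap: 48.4
gripper_force: 63.3
shift [-0.0026  0.0025 -0.0037] spin 0.005 t 18.9 j7 0.32
```

View pics/w8.png

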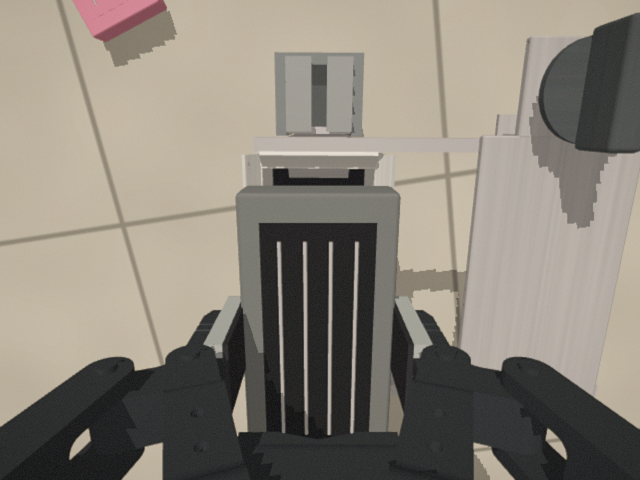

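The cassette is held square over the mouth, with its front edge at row 190. The hold is offset about -2 mm along tool x, which I correct while lowering it.

```bash
python3 -m inch '[[-0.0013,0.0024,0.03,0,40],[-0.0013,0.0024,0.06,0,40],[-0.0013,0.0024,0.088,0,40],[-0.0013,0.0024,0.088,0,40],[-0.0013,0.0024,0.088,0,40]]'|egrep "ee_|force"; for i in 1 2 3; do python3 -m inch '[[0,0,0.006,0,40],[0,0,0.012,0,40],[0,0,0.012,0,40]]'|egrep "ee_|force"; done
```

```text
ee_pos: [521.2, -235.3, 104.2]
contact_force: [-0.3, -0.1, -0.4]
gripper_force: 63.3
ee_pos: [521.6, -236.0, 98.6]
contact_force: [-0.5, -0.4, -0.7]
gripper_force: 63.3
ee_pos: [521.2, -236.0, 92.0]
contact_force: [-0.8, -0.0, -0.5]
gripper_force: 63.3
ee_pos: [521.1, -235.9, 85.8]
contact_force: [0.4, -0.3, -0.7]
gripper_force: 63.3
```

```bash
python3 -m inch '[[0,0,0.006,0,40],[0,0,0.009,0,40],[0,0,0.009,0,40]]'|egrep "ee_|force"; python3 -m inch '[[0,0,0,0,66],[0,0,0,0,66],[0,0,0,0,66],[0,0,0,0,66]]'|egrep "ee_|force"; python3 -m inch '[[0,0,-0.07,0,66],[0,0,-0.12,0,66],[0,0,-0.12,0,66],[0,0,-0.12,0,66]]' | egrep "ee_|force"; python3 - <<'E'
from h import *
w=shot("wrist")
for o in panels(w,126):print(o)
cv2.imwrite("pics/w9.png",w[0][:,:,::-1])
E
```

```text
ee_pos: [521.3, -236.0, 81.6]
contact_force: [-0.1, 1.1, -0.9]
gripper_force: 63.3
ee_pos: [521.6, -236.1, 82.1]
contact_force: [-0.2, 0.4, 0.1]
gripper_force: 0.0
ee_pos: [522.3, -236.4, 143.4]
contact_force: [-0.8, 0.1, -0.2]
gripper_force: 0.0
([521.3, -236.3], 1.415, [35.099998474121094, 81.0], [315.0, 270.0])
([652.9, -169.1], 1.419, [14.5, 51.70000076293945], [604.0, 77.0])
```

View pics/w9.png

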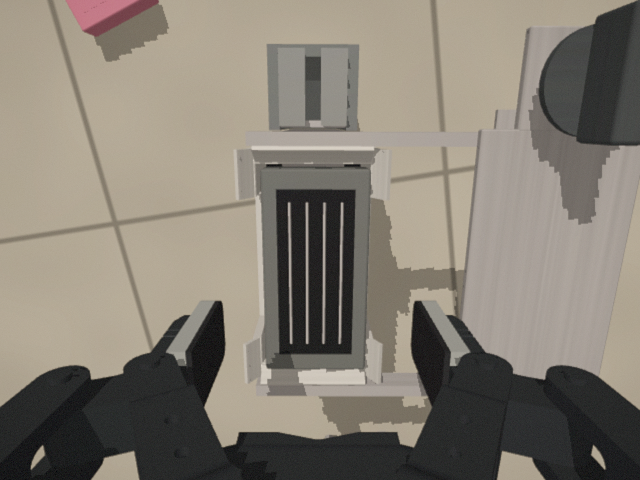

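The cassette rests flat in the mouth, with its panel at (315,270) casting to (521.3, -236.3). I now press it down with nearly closed fingers, first feeling for contact.

```bash
python3 -m inch '[[0,-0.002,0,0,20],[0,-0.002,0,0,20],[0,-0.002,0,0,20],[0,-0.002,0,0,20],[0,-0.002,0.04,0,20],[0,-0.002,0.066,0,20],[0,-0.002,0.066,0,20]]'|egrep "ee_|force|gap"; for i in 1 2 3; do python3 -m inch '[[0,0,0.005,0,20],[0,0,0.005,0,20],[0,0,0.005,0,20]]'|egrep "ee_|t_force"; done
```

```text
ee_pos: [519.1, -235.3, 106.5]
contact_force: [-0.7, 0.7, -0.0]
finger_gap: 19.9
gripper_force: 0.0
ee_pos: [520.7, -236.1, 106.9]
contact_force: [-0.5, 0.5, 0.3]
ee_pos: [520.5, -235.9, 104.2]
contact_force: [0.2, -0.3, 1.0]
ee_pos: [520.3, -235.9, 101.3]
contact_force: [-0.1, -0.9, -0.2]
```

```bash
for i in 1 2 3 4; do python3 -m inch '[[0,0,0.005,0,20],[0,0,0.005,0,20],[0,0,0.005,0,20]]'|egrep "ee_|t_force"; done
```

```text
ee_pos: [520.3, -235.9, 98.7]
contact_force: [-0.3, -0.1, -0.1]
ee_pos: [520.4, -235.9, 96.3]
contact_force: [-1.2, -0.2, 0.3]
ee_pos: [520.5, -235.9, 93.8]
contact_force: [0.4, 1.0, 1.9]
ee_pos: [520.5, -235.9, 91.3]
contact_force: [-0.1, 0.1, 0.8]
```

```bash
for i in 1 2 3 4; do python3 -m inch '[[0,0,0.004,0,20],[0,0,0.004,0,20],[0,0,0.004,0,20]]'|egrep "ee_|t_force"; done; python3 - <<'E'
from h import *
w=shot("wrist");p,R,s=pose();cv2.imwrite("pics/w10.png",w[0][:,:,::-1])
for z in (126,115,105):print(z,panels(w,z))
E
```

```text
ee_pos: [520.2, -235.8, 89.1]
contact_force: [-0.2, -0.1, -0.3]
ee_pos: [520.2, -235.8, 87.2]
contact_force: [-0.3, -0.1, 0.1]
ee_pos: [520.4, -235.9, 85.3]
contact_force: [1.0, 0.4, -0.2]
ee_pos: [520.4, -235.9, 83.3]
contact_force: [-0.4, 0.3, 0.1]
126 []
115 []
105 []
```

View pics/w10.png

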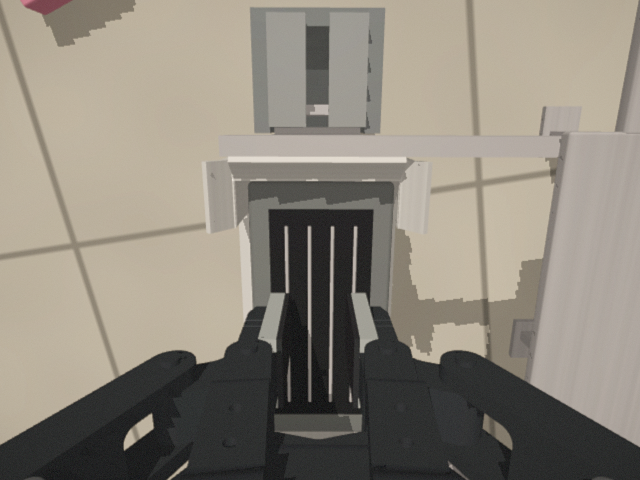

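The tips sit on or just over the cassette, near rows 290–400. Its top looks lower than before, around 110 mm, so I keep pressing and watch the force.

```bash
for i in 1 2 3 4 5; do python3 -m inch '[[0,0,0.004,0,20],[0,0,0.004,0,20],[0,0,0.004,0,20]]'|egrep "ee_|t_force"; done
```

```text
ee_pos: [520.4, -235.9, 81.3]
contact_force: [-1.4, 0.3, 0.6]
ee_pos: [520.4, -235.9, 79.3]
contact_force: [0.1, -0.4, 0.3]
ee_pos: [520.4, -235.9, 77.3]
contact_force: [0.7, 0.5, -0.0]
ee_pos: [520.4, -235.9, 75.3]
contact_force: [-0.1, -0.7, 1.0]
ee_pos: [520.4, -235.9, 73.3]
contact_force: [-0.1, 0.7, 1.9]
```

```bash
python3 - <<'E'
from h import *
w=shot("wrist");v=w[0].max(2).astype(int)
print(pose()[0])
for r0 in range(170,262,6):
    d=np.argwhere(v[r0,230:410]<48).ravel()+230
    print(r0,(d.min(),d.max(),len(d)) if len(d) else None, v[r0,320])
print(v[225,235:410:4])
E
```

```text
[ 520.43049835 -235.92146652   73.3270865 ]
170 None 133
176 None 133
182 None 138
188 None 82
194 None 83
200 None 82
206 None 82
212 (np.int64(269), np.int64(372), 104) 29
218 (np.int64(269), np.int64(372), 104) 22
224 (np.int64(269), np.int64(372), 104) 25
230 (np.int64(270), np.int64(371), 82) 39
236 (np.int64(270), np.int64(371), 82) 39
242 (np.int64(270), np.int64(371), 82) 38
248 (np.int64(271), np.int64(370), 79) 35
254 (np.int64(271), np.int64(370), 80) 39
260 (np.int64(271), np.int64(370), 78) 41
[123 155 149 128  79  82  84  78  84  33  36  40  41  56  31  30  26  30
  35  37  33  30  37  43  62  32  34  24  30  20  42  19  22  25  30  98
 118 121 101  85 151 153 189 194]
```

The panel keeps the same apparent size while the TCP drops 10 mm, so the cassette is moving down with the tips, flat, and its top is now near 102. Pressing on.

```bash
for i in 1 2 3 4; do python3 -m inch '[[0,0,0.004,0,20],[0,0,0.004,0,20],[0,0,0.004,0,20]]'|egrep "ee_|t_force"; done;  python3 - <<'E'
from h import *
w=shot("wrist");v=w[0].max(2).astype(int)
for r0 in range(200,230,6):
    d=np.argwhere(v[r0,230:410]<48).ravel()+230
    print(r0,(d.min(),d.max(),len(d)) if len(d) else None)
E
```

```text
ee_pos: [520.4, -235.9, 71.3]
contact_force: [0.4, 0.0, 1.6]
ee_pos: [520.4, -235.9, 69.2]
contact_force: [0.4, -0.5, 0.1]
ee_pos: [520.4, -235.9, 67.4]
contact_force: [0.6, 0.5, 4.2]
ee_pos: [520.4, -235.9, 65.3]
contact_force: [0.0, 0.6, 3.6]
200 None
206 None
212 (np.int64(269), np.int64(372), 104)
218 (np.int64(269), np.int64(372), 104)
224 (np.int64(269), np.int64(372), 104)
```

```bash
for i in 1 2 3; do python3 -m inch '[[0,0,0.004,0,20],[0,0,0.004,0,20],[0,0,0.004,0,20]]'|egrep "ee_|t_force"; done
```

```text
ee_pos: [520.5, -235.9, 63.3]
contact_force: [-0.3, 0.5, 4.4]
ee_pos: [520.4, -235.9, 61.3]
contact_force: [-0.3, -0.4, 4.2]
ee_pos: [520.4, -235.9, 59.3]
contact_force: [0.2, 1.1, 4.4]
```

```bash
python3 -m inch '[[0,0,-0.008,0,20],[0,0,-0.008,0,20],[0,0,-0.008,0,20]]'|egrep "ee_|t_force"; python3 -m inch '[[0,0,-0.08,0,20],[0,0,-0.16,0,40],[0,0,-0.24,0,70],[0,0,-0.26,0,85],[0,0,-0.26,0,85]]'|egrep "ee_|t_force"; python3 - <<'E'
from h import *
w=shot("wrist");cv2.imwrite("pics/w11.png",w[0][:,:,::-1])
for z in (126,96):print(z,panels(w,z))
t=shot("top")
for o in slabs(t): 
    if 90<o[2][1]<115 and 40<o[2][0]<56: print(o)
E
```

```text
ee_pos: [520.4, -235.9, 63.7]
contact_force: [-0.2, 0.9, 3.3]
ee_pos: [522.0, -236.6, 196.7]
contact_force: [-0.4, -0.1, -0.6]
126 [([522.6, -228.9], 1.416, [31.399999618530273, 71.80000305175781], [316.0, 229.0]), ([647.4, -169.1], 1.414, [10.100000381469727, 48.70000076293945], [528.0, 89.0])]
96 [([521.5, -236.4], 1.416, [35.29999923706055, 80.69999694824219], [316.0, 229.0]), ([661.8, -169.2], 1.414, [11.300000190734863, 54.70000076293945], [528.0, 89.0])]
([231.1, 627.8], 1.942, [40.5, 99.4000015258789], [54.0, 380.0])
([473.2, 247.1], 1.886, [48.20000076293945, 99.4000015258789], [207.0, 287.0])
([601.5, 288.0], 1.223, [51.900001525878906, 107.19999694824219], [195.0, 238.0])
([612.2, 84.3], 1.434, [48.099998474121094, 109.9000015258789], [272.0, 234.0])
```

It's latched: the panel scales correctly at z = 96 (80.7 x 35.3) and is centred at (521.5, -236.4). Next is cassette D, near (617, 93).

```bash
python3 - <<'E'
from h import *
to(617,93,190,1.426-np.pi/2)
E
```

```text
shift [0.6792 0.0902 0.0064] spin -0.019 t 28.3 j7 0.31
```

```bash
python3 -m inch '[[0.2,0.026,0,0,85],[0.679,0.09,0.006,-0.019,85],[0.679,0.09,0.006,-0.019,85],[0.679,0.09,0.006,-0.019,85],[0.679,0.09,0.006,-0.019,85],[0.679,0.09,0.006,-0.019,85],[0.679,0.09,0.006,-0.019,85],[0.679,0.09,0.006,-0.019,85],[0.679,0.09,0.006,-0.019,85],[0.679,0.09,0.006,-0.019,85]]'>/dev/null; python3 -m inch '[[0,0,0,0,85],[0,0,0,0,85],[0,0,0,0,85]]'|grep ee_; python3 - <<'E'
from h import *
w=shot("wrist")
for o in panels(w):print(o)
E
```

```text
ee_pos: [616.6, 90.4, 189.7]
([617.0, 94.3], 1.423, [35.5, 80.4000015258789], [318.0, 204.0])
([479.6, 245.4], 1.888, [36.70000076293945, 65.0999984741211], [101.0, 35.0])
```

```bash
python3 - <<'E'
from h import *
to(617.0,94,-23,1.423-np.pi/2)
E
```

```text
shift [ 7.20e-03 -2.00e-04  4.26e-01] spin 0.0 t 29.4 j7 -0.25
```

```bash
python3 -m inch '[[0.007,0,0.08,0,70],[0.007,0,0.16,0,70],[0.007,0,0.24,0,70],[0.007,0,0.32,0,70],[0.007,0,0.38,0,70],[0.007,0,0.42,0,70],[0.007,0,0.426,0,70],[0.007,0,0.426,0,70],[0.007,0,0.426,0,70]]'|egrep "ee_|t_force"; python3 -m inch '[[0,0,0,0,40],[0,0,0,0,40],[0,0,0,0,40],[0,0,0,0,40],[0,0,0,0,40],[0,0,0,0,40]]'|egrep "ee_|force|gap"; python3 -m inch '[[0,0,-0.06,0,40],[0,0,-0.14,0,40],[0,0,-0.22,0,40],[0,0,-0.3,0,40],[0,0,-0.36,0,40],[0,0,-0.36,0,40],[0,0,-0.36,0,40]]'|egrep "ee_|force|gap"; python3 - <<'E'
from h import *
to(521.5,-235,150,-.1545)
w=shot("wrist")
v=w[0].max(2)
print(v[170:230:4,318],panels(w,200))
E
```

```text
ee_pos: [618.3, 95.3, -21.6]
contact_force: [0.5, 0.4, 1.9]
ee_pos: [618.8, 96.1, -20.4]
contact_force: [-1.2, -0.9, 7.5]
finger_gap: 48.2
gripper_force: 61.6
ee_pos: [618.9, 96.4, 160.6]
contact_force: [-0.4, 0.7, -1.0]
finger_gap: 48.1
gripper_force: 62.9
shift [-0.6841 -0.0971  0.0192] spin 0.019 t 31.2 j7 -0.25
[196 194 193 192 117 109 132 121 121 121 122 123 121  41  42] [([566.0, 197.8], 1.885, [15.199999809265137, 26.600000381469727], [78.0, 37.0])]
```

```bash
python3 -m inch '[[-0.1,-0.015,0,0,40],[-0.3,-0.045,0.01,0,40],[-0.683,-0.097,0.02,0.019,40],[-0.683,-0.097,0.02,0.019,40],[-0.683,-0.097,0.02,0.019,40],[-0.683,-0.097,0.02,0.019,40],[-0.683,-0.097,0.02,0.019,40],[-0.683,-0.097,0.02,0.019,40],[-0.683,-0.097,0.02,0.019,40],[-0.683,-0.097,0.02,0.019,40]]'>/dev/null;python3 -m inch '[[0,0,0,0,40],[0,0,0,0,40],[0,0,0,0,40],[0,0,0,0,40]]'|egrep "ee_|force|gap"; python3 - <<'E'
from h import *
to(521.5,-234.5,110,-.1545)
w=shot("wrist");v=w[0].max(2);print(v[170:206:3,318])
E
```

```text
ee_pos: [520.9, -233.0, 147.2]
contact_force: [0.4, -0.2, -1.4]
finger_gap: 47.8
gripper_force: 62.8
shift [-0.0027  0.0017  0.0743] spin 0.005 t 32.5 j7 0.3
[121 119 118  83  82  95 109 114 134 122 126 124]
```

```bash
python3 -m inch '[[-0.0027,0.0017,0.03,0.005,40],[-0.0027,0.0017,0.06,0.005,40],[-0.0027,0.0017,0.08,0.005,40],[-0.0027,0.0017,0.08,0.005,40],[-0.0027,0.0017,0.08,0.005,40]]'|egrep "ee_|t_force"; for i in 1 2 3; do python3 -m inch '[[0,0,0.006,0,40],[0,0,0.012,0,40],[0,0,0.012,0,40]]'|egrep "ee_|force"; done
```

```text
ee_pos: [520.8, -235.8, 107.1]
contact_force: [0.4, 0.8, -0.1]
ee_pos: [521.0, -236.2, 101.4]
contact_force: [-0.6, -0.0, -0.4]
gripper_force: 62.8
ee_pos: [521.3, -236.0, 95.6]
contact_force: [-1.4, 2.0, 9.2]
gripper_force: 63.8
ee_pos: [521.6, -234.5, 89.7]
contact_force: [-0.2, 7.8, 9.4]
gripper_force: 65.4
```

The -y end touched the flare because the arm had settled at y = -236. I back up 12 mm, shift +2.4 mm along tool x and lower again.

```bash
python3 -m inch '[[0,0,-0.024,0,40],[0.0048,0,-0.024,0,40],[0.0048,0,-0.024,0,40],[0.0048,0,-0.024,0,40]]'|egrep "ee_|force"; for i in 1 2 3; do python3 -m inch '[[0,0,0.004,0,40],[0,0,0.008,0,40],[0,0,0.008,0,40],[0,0,0.008,0,40]]'|egrep "ee_|force"; done
```

```text
ee_pos: [521.2, -233.8, 101.1]
contact_force: [0.2, 0.8, -0.9]
gripper_force: 64.1
ee_pos: [521.0, -233.9, 96.9]
contact_force: [0.3, 0.4, -1.3]
gripper_force: 64.1
ee_pos: [521.2, -233.9, 93.2]
contact_force: [1.1, 0.0, -1.4]
gripper_force: 64.1
ee_pos: [521.2, -233.9, 89.2]
contact_force: [-0.5, 0.4, -1.1]
gripper_force: 64.1
```

```bash
python3 -m inch '[[0,0,0.003,0,66],[0,0,0.003,0,66],[0,0,0.003,0,66],[0,0,0.003,0,66]]'|egrep "ee_|force"; python3 -m inch '[[0,0,-0.07,0,66],[0,0,-0.12,0,66],[0,0,-0.12,0,66],[0,0,-0.12,0,66],[0,0,-0.12,0,66]]' | egrep "ee_|force"; python3 - <<'E'
from h import *
w=shot("wrist")
for z in(126,):print(panels(w,z))
to(521.3,-236.3)
E
```

```text
ee_pos: [521.4, -234.0, 88.0]
contact_force: [-0.3, -0.3, -0.2]
gripper_force: 0.0
ee_pos: [521.2, -233.7, 147.8]
contact_force: [-0.6, 1.8, 0.2]
gripper_force: 0.0
[([521.0, -236.6], 1.414, [35.400001525878906, 81.5999984741211], [318.0, 273.0]), ([652.5, -169.5], 1.423, [14.0, 52.099998474121094], [599.0, 84.0])]
shift [-0.0051  0.0016 -0.    ] spin 0 t 35.8 j7 0.3
```

```bash
python3 -m inch '[[-0.005,0.0015,0,0,20],[-0.005,0.0015,0,0,20],[-0.005,0.0015,0,0,20],[-0.005,0.0015,0,0,20],[-0.005,0.0015,0.04,0,20],[-0.005,0.0015,0.08,0,20],[-0.005,0.0015,0.08,0,20]]'|egrep "ee_|force|gap"; for i in 1 2 3 4; do python3 -m inch '[[0,0,0.007,0,20],[0,0,0.014,0,20],[0,0,0.021,0,20],[0,0,0.021,0,20]]'|egrep "ee_|t_force"; done
```

```text
ee_pos: [520.1, -235.6, 105.0]
contact_force: [-0.6, 0.8, -0.4]
finger_gap: 19.6
gripper_force: 0.0
ee_pos: [521.8, -236.6, 97.5]
contact_force: [-0.2, 0.5, -0.2]
ee_pos: [522.1, -236.7, 86.8]
contact_force: [0.8, -0.8, 0.5]
ee_pos: [521.9, -236.6, 75.9]
contact_force: [2.3, -0.9, 2.5]
ee_pos: [521.9, -236.6, 65.4]
contact_force: [1.2, -0.3, 4.6]
```

```bash
python3 -m inch '[[0,0,0.006,0,20],[0,0,0.011,0,20],[0,0,0.011,0,20],[0,0,0.011,0,20]]'|egrep "ee_|t_force"; python3 -m inch '[[0,0,-0.08,0,20],[0,0,-0.16,0,40],[0,0,-0.24,0,70],[0,0,-0.26,0,85],[0,0,-0.26,0,85],[0,0,-0.26,0,85]]'|egrep "ee_|t_force"; python3 - <<'E'
from h import *
w=shot("wrist")
for z in (126,96):print(z,panels(w,z))
t=shot("top")
for o in slabs(t): 
    if 90<o[2][1]<115 and 40<o[2][0]<56: print(o)
to(601,290,200,1.219-np.pi/2)
E
```

```text
ee_pos: [521.9, -236.6, 60.4]
contact_force: [0.9, -0.6, 5.1]
ee_pos: [521.2, -236.1, 190.4]
contact_force: [-0.2, 1.0, -1.1]
126 [([522.3, -229.5], 1.414, [31.600000381469727, 72.0999984741211], [318.0, 233.0]), ([647.9, -169.4], 1.419, [10.600000381469727, 48.79999923706055], [538.0, 89.0])]
96 [([521.0, -237.3], 1.414, [35.599998474121094, 81.30000305175781], [318.0, 233.0]), ([662.7, -169.5], 1.419, [11.899999618530273, 55.0], [538.0, 89.0])]
([231.0, 627.8], 1.932, [41.29999923706055, 99.4000015258789], [54.0, 380.0])
([473.3, 247.2], 1.886, [48.29999923706055, 100.19999694824219], [207.0, 287.0])
([601.0, 288.2], 1.223, [51.0, 107.9000015258789], [194.0, 238.0])
shift [ 1.064  -0.0055 -0.0216] spin 0.39 t 38.7 j7 0.29
```

The second one is latched (81.3 x 35.6 at z = 96). Next is cassette C.

```bash
python3 -m inch '[[0.2,0,0,0.1,85],[0.7,-0.003,-0.02,0.39,85],[0.7,-0.003,-0.02,0.39,85],[0.7,-0.003,-0.02,0.39,85],[0.7,-0.003,-0.02,0.39,85],[0.7,-0.003,-0.02,0.39,85],[0.7,-0.003,-0.02,0.39,85],[0.7,-0.003,-0.02,0.39,85],[0.7,-0.003,-0.02,0.39,85],[0.7,-0.003,-0.02,0.39,85]]'|grep ee_; python3 - <<'E'
from h import *
to(600,287,195,1.222-np.pi/2)
E
```

```text
ee_pos: [574.2, 115.4, 198.1]
shift [ 0.3404 -0.0673  0.0064] spin 0.009 t 39.5 j7 -0.49
```

```bash
python3 -m inch '[[0.34,-0.067,0.006,0,85],[0.34,-0.067,0.006,0,85],[0.34,-0.067,0.006,0,85],[0.34,-0.067,0.006,0,85],[0.34,-0.067,0.006,0,85],[0.34,-0.067,0.006,0,85],[0.34,-0.067,0.006,0,85],[0.34,-0.067,0.006,0,85]]'|grep ee_; python3 - <<'E'
from h import *
w=shot("wrist");P=panels(w)
for o in P:print(o)
o=min(P,key=lambda o:abs(o[3][0]-318)+abs(o[3][1]-205))
to(*o[0],-22,o[1]-np.pi/2)
E
```

```text
ee_pos: [601.9, 278.1, 196.3]
([601.6, 291.6], 1.219, [35.20000076293945, 80.69999694824219], [312.0, 192.0])
shift [ 0.0259 -0.0099  0.4373] spin -0.005 t 40.2 j7 -0.72
```

```bash
python3 -m inch '[[0,0,0,0,70],[0,0,0,0,70],[0,0,0,0,70]]'|grep ee_; python3 - <<'E'
from h import *
w=shot("wrist");P=panels(w)
o=min(P,key=lambda o:abs(o[3][0]-318)+abs(o[3][1]-205));print(o)
to(*o[0],-22,o[1]-np.pi/2)
E
```

```text
ee_pos: [602.3, 279.6, 197.5]
([601.5, 291.3], 1.217, [35.20000076293945, 80.30000305175781], [312.0, 195.0])
shift [ 0.0208 -0.0091  0.4391] spin 0.002 t 40.5 j7 -0.72
```

```bash
python3 -m inch '[[0.018,-0.009,0.08,0,70],[0.018,-0.009,0.16,0,70],[0.018,-0.009,0.24,0,70],[0.018,-0.009,0.32,0,70],[0.018,-0.009,0.38,0,70],[0.018,-0.009,0.42,0,70],[0.018,-0.009,0.436,0,70],[0.018,-0.009,0.436,0,70],[0.018,-0.009,0.436,0,70]]'|egrep "ee_|t_force"; python3 -m inch '[[0,0,0,0,40],[0,0,0,0,40],[0,0,0,0,40],[0,0,0,0,40],[0,0,0,0,40],[0,0,0,0,40]]'|egrep "ee_|force|gap"; python3 -m inch '[[0,0,-0.06,0,40],[0,0,-0.14,0,40],[0,0,-0.22,0,40],[0,0,-0.3,0,40],[0,0,-0.36,0,40],[0,0,-0.36,0,40],[0,0,-0.36,0,40],[0,0,-0.36,0,40]]'|egrep "ee_|force|gap"; python3 - <<'E'
from h import *
to(521.5,-234.5,150,-.1545)
w=shot("wrist");v=w[0].max(2);print(v[170:206:3,318])
E
```

```text
ee_pos: [601.4, 290.5, -20.0]
contact_force: [0.5, -0.1, 1.1]
ee_pos: [602.1, 291.1, -18.2]
contact_force: [-0.8, -0.2, 5.8]
finger_gap: 48.0
gripper_force: 61.7
ee_pos: [600.6, 290.6, 159.9]
contact_force: [0.4, 1.5, -1.1]
finger_gap: 47.9
gripper_force: 62.4
shift [-1.0405  0.2134  0.0191] spin -0.394 t 42.4 j7 -0.72
[131 135 132 108 108 126 123 122 124 122 123 125]
```

```bash
python3 -m inch '[[-0.1,0.02,0,-0.05,40],[-0.3,0.06,0,-0.15,40],[-0.7,0.144,0.01,-0.394,40],[-0.7,0.144,0.01,-0.394,40],[-0.7,0.144,0.01,-0.394,40],[-0.7,0.144,0.01,-0.394,40],[-0.7,0.144,0.01,-0.394,40],[-0.7,0.144,0.01,-0.394,40],[-0.7,0.144,0.01,-0.394,40],[-0.7,0.144,0.01,-0.394,40]]' >/dev/null; python3 -m inch '[[0,0,0,0,40],[0,0,0,0,40],[0,0,0,0,40]]'|egrep "ee_|force|gap"; python3 - <<'E'
from h import *
to(521.3,-235.7,150,-.1545)
E
```

```text
ee_pos: [547.9, -61.2, 153.7]
contact_force: [0.2, 0.1, -1.1]
finger_gap: 48.3
gripper_force: 62.4
shift [-0.353   0.0007  0.0073] spin 0.003 t 43.6 j7 -0.04
```

```bash
python3 -m inch '[[-0.08,0,0.002,0,40],[-0.2,0,0.007,0,40],[-0.353,0.0007,0.007,0.003,40],[-0.353,0.0007,0.007,0.003,40],[-0.353,0.0007,0.007,0.003,40],[-0.353,0.0007,0.007,0.003,40],[-0.353,0.0007,0.007,0.003,40],[-0.353,0.0007,0.007,0.003,40],[-0.353,0.0007,0.007,0.003,40],[-0.353,0.0007,0.007,0.003,40]]' >/dev/null; python3 -m inch '[[0,0,0,0,40],[0,0,0,0,40],[0,0,0,0,40],[0,0,0,0,40]]'|egrep "ee_|force|gap"; python3 - <<'E'
from h import *
to(521.3,-235.7,110,-.1545)
w=shot("wrist");v=w[0].max(2);print(v[170:206:3,318])
E
```

```text
ee_pos: [521.1, -237.0, 150.9]
contact_force: [-0.0, 0.7, -0.3]
finger_gap: 47.9
gripper_force: 62.4
shift [0.0027 0.0001 0.0819] spin -0.003 t 44.7 j7 0.27
[ 99  87  84 111 113 131 124 124 127 123 123 124]
```

```bash
python3 -m inch '[[0.0025,0,0.03,0,40],[0.0025,0,0.06,0,40],[0.0025,0,0.078,0,40],[0.0025,0,0.078,0,40],[0.0025,0,0.078,0,40],[0.0025,0,0.078,0,40]]'|egrep "ee_|t_force"; for i in 1 2 3 4 5; do python3 -m inch '[[0,0,0.004,0,40],[0,0,0.008,0,40],[0,0,0.008,0,40],[0,0,0.008,0,40]]'|egrep "ee_|t_force"; done
```

```text
ee_pos: [521.4, -236.3, 112.4]
contact_force: [0.2, -0.7, -0.9]
ee_pos: [521.2, -236.0, 108.1]
contact_force: [0.3, 0.7, -0.2]
ee_pos: [521.0, -236.0, 103.8]
contact_force: [0.5, -0.9, -0.4]
ee_pos: [521.1, -236.0, 99.7]
contact_force: [-0.7, 0.2, 0.3]
ee_pos: [521.0, -236.0, 95.7]
contact_force: [0.2, 0.2, 0.7]
ee_pos: [521.1, -236.0, 91.8]
contact_force: [-0.0, -0.5, -1.2]
```

```bash
python3 -m inch '[[0,0,0.002,0,66],[0,0,0.002,0,66],[0,0,0.002,0,66],[0,0,0.002,0,66]]'|egrep "ee_|force"; python3 -m inch '[[0,0,-0.07,0,66],[0,0,-0.12,0,66],[0,0,-0.12,0,66],[0,0,-0.12,0,66],[0,0,-0.12,0,66]]' | egrep "ee_|force"; python3 - <<'E'
from h import *
w=shot("wrist")
for z in(126,):print(panels(w,z))
to(521.3,-236.3)
E
```

```text
ee_pos: [521.2, -236.1, 91.0]
contact_force: [0.5, -0.4, 0.0]
gripper_force: 0.0
ee_pos: [521.0, -235.8, 150.8]
contact_force: [-0.3, -0.0, -0.2]
gripper_force: 0.0
[([521.5, -235.2], 1.413, [35.20000076293945, 79.9000015258789], [318.0, 264.0]), ([652.1, -168.9], 1.417, [13.899999618530273, 51.400001525878906], [594.0, 79.0])]
shift [-0.0009  0.0013 -0.    ] spin 0 t 47.8 j7 0.27
```

```bash
python3 -m inch '[[0.001,0.001,0,0,20],[0.001,0.001,0,0,20],[0.001,0.001,0,0,20],[0.001,0.001,0,0,20],[0.001,0.001,0.04,0,20],[0.001,0.001,0.08,0,20],[0.001,0.001,0.086,0,20],[0.001,0.001,0.086,0,20]]'|egrep "ee_|force|gap"; for i in 1 2 3 4; do python3 -m inch '[[0,0,0.007,0,20],[0,0,0.014,0,20],[0,0,0.021,0,20],[0,0,0.021,0,20]]'|egrep "ee_|t_force"; done
```

```text
ee_pos: [520.9, -235.3, 106.8]
contact_force: [-0.7, -1.1, 1.0]
finger_gap: 20.2
gripper_force: 0.0
ee_pos: [521.7, -235.6, 97.3]
contact_force: [-0.3, -0.1, 0.1]
ee_pos: [522.2, -235.6, 86.9]
contact_force: [1.3, 0.3, 1.9]
ee_pos: [522.2, -235.6, 76.3]
contact_force: [0.8, 1.2, 3.3]
ee_pos: [522.2, -235.6, 65.9]
contact_force: [1.8, 1.3, 4.7]
```

```bash
python3 -m inch '[[0,0,0.006,0,20],[0,0,0.012,0,20],[0,0,0.012,0,20],[0,0,0.012,0,20]]'|egrep "ee_|t_force"; python3 -m inch '[[0,0,-0.08,0,20],[0,0,-0.16,0,40],[0,0,-0.24,0,70],[0,0,-0.26,0,85],[0,0,-0.26,0,85],[0,0,-0.26,0,85],[0,0,-0.26,0,85]]'|egrep "ee_|t_force"; python3 - <<'E'
from h import *
w=shot("wrist")
for z in (126,96):print(z,panels(w,z))
t=shot("top")
for o in slabs(t): 
    if 90<o[2][1]<115 and 40<o[2][0]<56: print(o)
to(480,246,195,1.888-np.pi/2)
E
```

```text
ee_pos: [522.2, -235.6, 60.3]
contact_force: [1.4, 1.1, 6.0]
ee_pos: [520.9, -235.2, 188.8]
contact_force: [-0.7, -0.5, 0.8]
126 [([522.9, -228.3], 1.412, [31.399999618530273, 71.5999984741211], [319.0, 233.0]), ([648.0, -169.4], 1.418, [10.800000190734863, 48.900001525878906], [541.0, 90.0])]
96 [([521.7, -236.1], 1.412, [35.5, 80.9000015258789], [319.0, 233.0]), ([663.0, -169.6], 1.418, [12.100000381469727, 55.20000076293945], [541.0, 90.0])]
([230.8, 627.6], 1.975, [41.70000076293945, 99.0999984741211], [54.0, 380.0])
([473.3, 247.2], 1.886, [48.29999923706055, 100.19999694824219], [207.0, 287.0])
shift [ 0.938  -0.2307 -0.0123] spin -0.947 t 50.8 j7 0.26
```

The third one is latched. Next is the last cassette, B, at about (480, 246).

```bash
python3 -m inch '[[0.2,-0.05,0,-0.2,85],[0.7,-0.172,-0.012,-0.947,85],[0.7,-0.172,-0.012,-0.947,85],[0.7,-0.172,-0.012,-0.947,85],[0.7,-0.172,-0.012,-0.947,85],[0.7,-0.172,-0.012,-0.947,85],[0.7,-0.172,-0.012,-0.947,85],[0.7,-0.172,-0.012,-0.947,85],[0.7,-0.172,-0.012,-0.947,85],[0.7,-0.172,-0.012,-0.947,85]]'>/dev/null; python3 -m inch '[[0,0,0,0,85],[0,0,0,0,85],[0,0,0,0,85]]'|grep ee_; python3 - <<'E'
from h import *
to(480,244,195,1.888-np.pi/2)
E
```

```text
ee_pos: [491.2, 121.9, 195.3]
shift [0.2391 0.0543 0.0003] spin -0.004 t 51.9 j7 -0.06
```

```bash
python3 -m inch '[[0.239,0.054,0,0,70],[0.239,0.054,0,0,70],[0.239,0.054,0,0,70],[0.239,0.054,0,0,70],[0.239,0.054,0,0,70],[0.239,0.054,0,0,70],[0.239,0.054,0,0,70],[0.239,0.054,0,0,70]]'|grep ee_;python3 -m inch '[[0,0,0,0,70],[0,0,0,0,70],[0,0,0,0,70]]'|grep ee_;  python3 - <<'E'
from h import *
w=shot("wrist");P=panels(w)
o=min(P,key=lambda o:abs(o[3][0]-318)+abs(o[3][1]-205));print(o)
to(*o[0],-21,o[1]-np.pi/2)
E
```

```text
ee_pos: [480.2, 243.4, 195.9]
ee_pos: [480.0, 244.9, 196.0]
([476.8, 252.7], 1.887, [35.20000076293945, 80.30000305175781], [317.0, 197.0])
shift [ 0.0163 -0.001   0.4339] spin 0.0 t 52.8 j7 -0.29
```

```bash
python3 -m inch '[[0.014,-0.001,0.08,0,70],[0.014,-0.001,0.16,0,70],[0.014,-0.001,0.24,0,70],[0.014,-0.001,0.32,0,70],[0.014,-0.001,0.38,0,70],[0.014,-0.001,0.42,0,70],[0.014,-0.001,0.434,0,70],[0.014,-0.001,0.434,0,70],[0.014,-0.001,0.434,0,70]]'|egrep "ee_|t_force"; python3 -m inch '[[0,0,0,0,40],[0,0,0,0,40],[0,0,0,0,40],[0,0,0,0,40],[0,0,0,0,40],[0,0,0,0,40]]'|egrep "ee_|force|gap"; python3 -m inch '[[0,0,-0.06,0,40],[0,0,-0.14,0,40],[0,0,-0.22,0,40],[0,0,-0.3,0,40],[0,0,-0.36,0,40],[0,0,-0.36,0,40],[0,0,-0.36,0,40],[0,0,-0.36,0,40]]'|egrep "ee_|force|gap"; python3 - <<'E'
from h import *
to(521.3,-235.5,150,-.1545)
w=shot("wrist");v=w[0].max(2);print(v[170:206:3,318])
E
```

```text
ee_pos: [477.2, 252.1, -20.7]
contact_force: [0.3, -0.9, 0.5]
ee_pos: [477.9, 252.4, -19.1]
contact_force: [-0.4, 0.4, 8.6]
finger_gap: 47.7
gripper_force: 61.3
ee_pos: [476.9, 251.8, 159.5]
contact_force: [-0.5, 0.3, -1.4]
finger_gap: 47.7
gripper_force: 63.0
shift [-0.9538 -0.2194  0.0185] spin 0.943 t 54.7 j7 -0.31
[156 146 179 109 113 129 119 121 119 120 120 118]
```

```bash
python3 -m inch '[[-0.1,-0.02,0,0.1,40],[-0.3,-0.06,0,0.3,40],[-0.65,-0.15,0.01,0.943,40],[-0.65,-0.15,0.01,0.943,40],[-0.65,-0.15,0.01,0.943,40],[-0.65,-0.15,0.01,0.943,40],[-0.65,-0.15,0.01,0.943,40],[-0.65,-0.15,0.01,0.943,40],[-0.65,-0.15,0.01,0.943,40],[-0.65,-0.15,0.01,0.943,40]]' >/dev/null; python3 -m inch '[[0,0,0,0,40],[0,0,0,0,40],[0,0,0,0,40]]'|egrep "ee_|force|gap"; python3 - <<'E'
from h import *
to(521.3,-235.5,150,-.1545)
E
```

```text
ee_pos: [506.9, -78.4, 153.5]
contact_force: [0.2, 0.5, -0.4]
finger_gap: 47.6
gripper_force: 62.9
shift [-0.3062  0.0759  0.0068] spin 0.006 t 55.9 j7 -0.05
```

```bash
python3 -m inch '[[-0.08,0.02,0.002,0,40],[-0.2,0.05,0.007,0,40],[-0.306,0.076,0.007,0.006,40],[-0.306,0.076,0.007,0.006,40],[-0.306,0.076,0.007,0.006,40],[-0.306,0.076,0.007,0.006,40],[-0.306,0.076,0.007,0.006,40],[-0.306,0.076,0.007,0.006,40],[-0.306,0.076,0.007,0.006,40]]' >/dev/null; python3 -m inch '[[0,0,0,0,40],[0,0,0,0,40],[0,0,0,0,40],[0,0,0,0,40]]'|egrep "ee_|force|gap"; python3 - <<'E'
from h import *
to(521.3,-235.7,110,-.1545)
w=shot("wrist");v=w[0].max(2);print(v[170:206:3,318])
E
```

```text
ee_pos: [521.2, -236.9, 150.5]
contact_force: [-0.1, -0.5, 0.2]
finger_gap: 47.7
gripper_force: 62.9
shift [ 0.0025 -0.0002  0.081 ] spin -0.005 t 57.0 j7 0.23
[114  84  89 109 114 134 123 123 123 123 124 125]
```

```bash
python3 -m inch '[[0.0025,0,0.03,-0.005,40],[0.0025,0,0.06,-0.005,40],[0.0025,0,0.078,-0.005,40],[0.0025,0,0.078,-0.005,40],[0.0025,0,0.078,-0.005,40],[0.0025,0,0.078,-0.005,40]]'|egrep "ee_|t_force"; for i in 1 2 3 4 5; do python3 -m inch '[[0,0,0.004,0,40],[0,0,0.008,0,40],[0,0,0.008,0,40],[0,0,0.008,0,40]]'|egrep "ee_|t_force"; done
```

```text
ee_pos: [521.6, -236.2, 111.9]
contact_force: [-0.3, 1.1, -1.0]
ee_pos: [521.3, -236.0, 107.5]
contact_force: [0.3, 0.0, -0.3]
ee_pos: [521.2, -235.9, 103.2]
contact_force: [-0.7, 0.2, -0.7]
ee_pos: [521.2, -236.0, 99.2]
contact_force: [-1.4, -0.3, -0.5]
ee_pos: [521.3, -236.0, 95.3]
contact_force: [0.3, -0.2, 0.2]
ee_pos: [521.3, -236.0, 91.3]
contact_force: [-0.4, 0.2, 0.2]
```

```bash
python3 -m inch '[[0,0,0.002,0,66],[0,0,0.002,0,66],[0,0,0.002,0,66],[0,0,0.002,0,66]]'|egrep "ee_|force"; python3 -m inch '[[0,0,-0.07,0,66],[0,0,-0.12,0,66],[0,0,-0.12,0,66],[0,0,-0.12,0,66],[0,0,-0.12,0,66]]' | egrep "ee_|force"; python3 - <<'E'
from h import *
w=shot("wrist")
for z in(126,):print(panels(w,z))
to(521.3,-236.3)
E
```

```text
ee_pos: [521.4, -236.0, 90.5]
contact_force: [0.5, -0.5, -0.0]
gripper_force: 0.0
ee_pos: [521.2, -235.8, 150.3]
contact_force: [0.3, -0.5, 0.2]
gripper_force: 0.0
[([521.5, -234.9], 1.412, [35.29999923706055, 79.69999694824219], [318.0, 263.0]), ([652.0, -169.2], 1.417, [13.600000381469727, 51.29999923706055], [595.0, 80.0])]
shift [-0.001  0.001 -0.   ] spin 0 t 60.0 j7 0.23
```

```bash
python3 -m inch '[[0.001,0.0005,0,0,20],[0.001,0.0005,0,0,20],[0.001,0.0005,0,0,20],[0.001,0.0005,0,0,20],[0.001,0.0005,0.04,0,20],[0.001,0.0005,0.08,0,20],[0.001,0.0005,0.086,0,20],[0.001,0.0005,0.086,0,20]]'|egrep "ee_|force|gap"; for i in 1 2 3 4; do python3 -m inch '[[0,0,0.007,0,20],[0,0,0.014,0,20],[0,0,0.021,0,20],[0,0,0.021,0,20]]'|egrep "ee_|t_force"; done
```

```text
ee_pos: [520.8, -235.2, 106.3]
contact_force: [-0.7, 0.5, 0.7]
finger_gap: 20.0
gripper_force: 0.0
ee_pos: [521.9, -235.6, 97.0]
contact_force: [0.5, -0.2, 0.6]
ee_pos: [522.1, -235.7, 86.4]
contact_force: [0.2, 0.4, 2.8]
ee_pos: [522.1, -235.7, 75.9]
contact_force: [0.5, -0.6, 3.8]
ee_pos: [522.1, -235.7, 65.5]
contact_force: [0.6, -1.0, 6.6]
```

```bash
python3 -m inch '[[0,0,0.006,0,20],[0,0,0.011,0,20],[0,0,0.011,0,20],[0,0,0.011,0,20]]'|egrep "ee_|t_force"; python3 -m inch '[[0,0,-0.08,0,20],[0,0,-0.16,0,40],[0,0,-0.24,0,70],[0,0,-0.26,0,85],[0,0,-0.26,0,85],[0,0,-0.26,0,85],[0,0,-0.26,0,85]]'|egrep "ee_|t_force"; python3 - <<'E'
from h import *
w=shot("wrist")
for z in (126,96):print(z,panels(w,z))
t=shot("top")
for o in slabs(t): 
    if 90<o[2][1]<115 and 40<o[2][0]<56: print(o)
E
```

```text
ee_pos: [522.3, -235.9, 62.8]
contact_force: [-4.9, 2.6, 33.8]
ee_pos: [520.8, -235.1, 188.7]
contact_force: [-0.1, -1.0, 0.1]
126 [([522.6, -227.8], 1.416, [31.799999237060547, 72.0999984741211], [319.0, 232.0]), ([648.1, -169.3], 1.427, [11.0, 49.5], [541.0, 91.0])]
96 [([521.4, -235.6], 1.416, [36.0, 81.4000015258789], [319.0, 232.0]), ([663.1, -169.6], 1.427, [12.399999618530273, 55.900001525878906], [541.0, 91.0])]
([230.9, 627.6], 1.964, [41.70000076293945, 99.19999694824219], [54.0, 380.0])
```

All four are in. The last push met the follower's bottom with 34 N at the tips, so I check that the top cassette is flat at lip level before closing.

```bash
python3 - <<'E'
from h import *
w=shot("wrist");cv2.imwrite("pics/w12.png",w[0][:,:,::-1])
v=w[0].max(2).astype(np.uint8);m=cv2.morphologyEx((v<48).astype(np.uint8)*255,cv2.MORPH_CLOSE,np.ones((9,9)))
rows=[r for r in range(150,320) if (m[r,290:345]>0).all()];print(rows[0],rows[-1])
for r0 in np.linspace(rows[0]+6,rows[-1]-6,5).astype(int):
    d=np.argwhere(m[r0,240:400]>0).ravel()+240
    a,b=cast(w,[(d.min()-.5,r0),(d.max()+.5,r0)],96);print(r0,round(float(np.linalg.norm(a-b)),2))
c=cv2.resize(w[0][120:330,220:420],(571,600),interpolation=cv2.INTER_CUBIC);cv2.imwrite("pics/c13.png",c[:,:,::-1])
to(637.0,-169.6,190,-.1545)
E
```

```text
172 188
178 36.38
179 36.4
180 36.43
181 36.45
182 36.47
shift [ 0.1654  0.2092 -0.0038] spin -0.001 t 63.0 j7 0.23
```

View pics/c13.png

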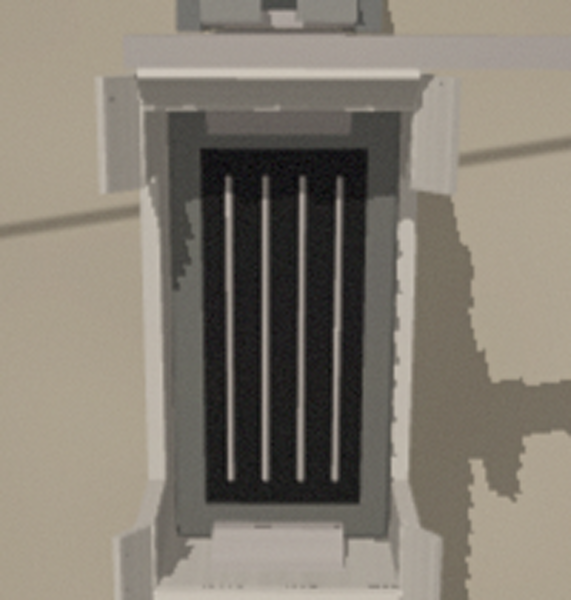

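Both lips, at the top (278,122) and the bottom (278,545) of the crop, overhang the flat cassette, so it is latched. Now I close the cover.

```bash
python3 -m inch '[[0.08,0.1,-0.004,0,60],[0.165,0.209,-0.004,0,60],[0.165,0.209,-0.004,0,60],[0.165,0.209,-0.004,0,60],[0.165,0.209,-0.004,0,60],[0.165,0.209,-0.004,0,60],[0.165,0.209,-0.004,0,60],[0.165,0.209,-0.004,0,60]]'>/dev/null;python3 -m inch '[[0,0,0,0,60],[0,0,0,0,60],[0,0,0,0,60],[0,0,0,0,60]]'|egrep "ee_|t_force"; python3 - <<'E'
from h import *
w=shot("wrist");print(panels(w,170));to(637.0,-169.5,128,-.1545)
E
```

```text
ee_pos: [637.5, -170.5, 192.1]
contact_force: [-0.7, -0.0, -0.1]
[]
shift [ 0.0015 -0.0013  0.1281] spin -0.002 t 64.1 j7 0.08
```

```bash
python3 -m inch '[[0.0015,-0.001,0.06,0,60],[0.0015,-0.001,0.1,0,60],[0.0015,-0.001,0.127,0,60],[0.0015,-0.001,0.127,0,60],[0.0015,-0.001,0.127,0,60]]'|egrep "ee_|t_force"; python3 -m inch '[[0,0,0,0,0],[0,0,0,0,0],[0,0,0,0,0],[0,0,0,0,0],[0,0,0,0,0],[0,0,0,0,0],[0,0,0,0,0]]'|egrep "ee_|force|gap"
```

```text
ee_pos: [637.0, -169.3, 128.0]
contact_force: [-0.7, -0.4, -0.2]
ee_pos: [637.2, -169.3, 128.7]
contact_force: [-1.1, 0.5, 2.4]
finger_gap: 10.3
gripper_force: 62.6
```

```bash
python3 -m inch '[[0,-0.02,0,0,0],[0,-0.05,0,0,0],[0,-0.08,0,0,0],[0,-0.11,0,0,0],[0,-0.14,0,0,0],[0,-0.165,0,0,0],[0,-0.185,0,0,0],[0,-0.2,0,0,0],[0,-0.2,0,0,0]]'|egrep "ee_|t_force"; python3 -m inch '[[0,-0.005,0,0,0],[0,-0.01,0,0,0],[0,-0.014,0,0,0],[0,-0.014,0,0,0],[0,-0.014,0,0,0]]'|egrep "ee_|force|gap"
```

```text
ee_pos: [536.9, -153.5, 128.6]
contact_force: [-1.2, 0.7, 2.4]
ee_pos: [532.9, -152.9, 128.7]
contact_force: [4.7, 1.1, 1.2]
finger_gap: 10.5
gripper_force: 62.6
```

```bash
python3 -m inch '[[0,0.001,0.008,0,0],[0,0.001,0.016,0,0],[0,0.001,0.024,0,0],[0,0.001,0.03,0,0],[0,0.001,0.03,0,0],[0,0.001,0.03,0,0]]'|egrep "ee_|force|gap"
```

```text
ee_pos: [534.9, -152.7, 117.3]
contact_force: [-2.6, 6.3, 50.3]
finger_gap: 10.2
gripper_force: 69.0
```

```bash
python3 -m inch '[[0,0,-0.005,0,0],[0,0,-0.005,0,0],[0,0,-0.005,0,0]]'|egrep "ee_|force|gap"; python3 -m inch '[[0,0,0,0.2,0],[0,0,0,0.4,0],[0,0,0,0.6,0],[0,0,0,0.8,0],[0,0,0,1,0],[0,0,0,1,0],[0,0,0,1,0]]'
```

```text
ee_pos: [533.5, -152.8, 117.8]
contact_force: [0.2, 4.0, 28.9]
finger_gap: 10.5
gripper_force: 66.1
t: 67.58
ee_pos: [533.8, -152.9, 117.8]
tcp_rot: [0.897, 0.442, 0.001, 0.001]
contact_force: [0.9, 2.0, 28.9]
finger_gap: 10.3
gripper_force: 66.2
```

```bash
python3 -m inch '[[0,0,0,0.25,0],[0,0,0,0.5,0],[0,0,0,0.75,0],[0,0,0,1,0],[0,0,0,1,0],[0,0,0,1,0]]' |egrep "ee_|t_force"; python3 -m inch '[[0,0,0,0.25,0],[0,0,0,0.5,0],[0,0,0,0.75,0],[0,0,0,1,0],[0,0,0,1,0],[0,0,0,1,0]]'|egrep "ee_|t_force";  python3 -m inch '[[0,0,0,0.1,0],[0,0,0,0.17,0],[0,0,0,0.17,0],[0,0,0,0.17,0]]'; python3 - <<'E'
from h import *
p,R,s=pose();print(yaw(R),-.1545-np.pi/2,s["wrist_torque"],s["joint_positions"][6])
E
```

```text
ee_pos: [533.9, -153.2, 117.8]
contact_force: [2.0, 4.5, 28.8]
ee_pos: [533.9, -153.5, 117.8]
contact_force: [1.4, 2.7, 29.3]
t: 68.92
ee_pos: [533.9, -153.7, 117.8]
tcp_rot: [0.996, -0.084, 0.002, 0.0]
contact_force: [2.4, 2.4, 29.3]
finger_gap: 10.1
gripper_force: 66.3
-1.7395794292138074 -1.7252963267948966 [ 0.46899391 -0.23878145  0.38453179] -1.0319800134958672
```

```bash
python3 -m inch '[[0,0,0,0.06,0],[0,0,0,0.1,0],[0,0,0,0.1,0],[0,0,0,0.1,0]]'|egrep "ee_|t_force"; python3 - <<'E'
from h import *
p,R,s=pose();print(yaw(R),s["wrist_torque"])
E
python3 -m inch '[[0,0,-0.003,0,0],[0,0,-0.005,0,0],[0,0,-0.005,0,0]]'|egrep "ee_|t_force"; python3 -m inch '[[0,0,0,0,20],[0,0,0,0,40],[0,0,0,0,40],[0,0,0,0,40],[0,0,0,0,40]]'|egrep "ee_|t_force|gap"; python3 -m inch '[[0,0,-0.07,0,60],[0,0,-0.14,0,85],[0,0,-0.2,0,85],[0,0,-0.2,0,85],[0,0,-0.2,0,85],[0,0,-0.2,0,85]]'|egrep "ee_|t_force"; python3 - <<'E'
from h import *
w=shot("wrist");cv2.imwrite("pics/w14.png",w[0][:,:,::-1]);p,R,_=pose();print(p,yaw(R))
# wing: darkest pixels near the stud
v=w[0].max(2);m=(v<58).astype(np.uint8)*255;m[300:]=0;m[:,:250]=0;m[:,380:]=0
m=cv2.morphologyEx(m,cv2.MORPH_OPEN,np.ones((5,5)))
for c in cv2.findContours(m,cv2.RETR_EXTERNAL,cv2.CHAIN_APPROX_NONE)[0]:
    if cv2.contourArea(c)<200: continue
    x=cv2.boundingRect(c);q=cast(w,c[:,0],162)[:,:2];print(x,cv2.contourArea(c),cv2.minAreaRect(q.astype(np.float32)))
g=cv2.cvtColor(w[0],cv2.COLOR_RGB2GRAY)
for r0 in(200,225,250): print(r0,g[r0,270:360:3])
# cover outline (light grey) 
for r0 in range(150,310,10): print(r0,g[r0,400],g[r0,480],end='; ')
E
```

```text
ee_pos: [534.0, -153.6, 117.8]
contact_force: [1.8, 0.9, 28.7]
-1.7867904781509754 [ 0.30248418 -0.36258802  1.34568547]
ee_pos: [533.5, -153.7, 118.9]
contact_force: [6.2, -1.5, 5.7]
ee_pos: [531.2, -152.9, 117.9]
contact_force: [-0.6, -0.8, -0.8]
finger_gap: 39.6
ee_pos: [531.6, -152.4, 217.9]
contact_force: [0.4, 0.8, -0.1]
[ 531.32974847 -152.38399634  217.45828298] -1.7897799609279583
(308, 203, 44, 62) 1157.5 ((541.2747802734375, -162.82154846191406), (36.6215705871582, 18.010459899902344), 8.073237419128418)
200 [157 159 162 162 162 159 163  99 111 108 109 107  68  69  72  74  72  71
  71  74  71  74  73  74  78  89 104 100 102 102]
225 [160 159 159 159 160 150 124  69  64  67  67  66  67  74  67  71  68  68
  68  51  45  43  42  44  45  43  41  99 101  98]
250 [157 157 157 159 158 151 146  69  68  70  69  67  67  68  75  69  68  72
  70  65  39  44  45  44  44  41  40 101  99  97]
150 107 103; 160 70 104; 170 107 149; 180 148 151; 190 153 153; 200 148 151; 210 154 150; 220 152 150; 230 152 149; 240 146 150; 250 148 148; 260 147 146; 270 149 147; 280 150 153; 290 150 155; 300 154 154;
```

The torque climbed to 1.35 N m against the clockwise stop. One numeric check that the wing's end lies where a locked, caught stud would put it.

```bash
python3 - <<'E'
from h import *
w=shot("wrist");g=cv2.cvtColor(w[0],cv2.COLOR_RGB2GRAY)
ax=np.array([533.8,-153.6]);xd=np.array([np.cos(.1545),-np.sin(.1545)]);yd=np.array([-xd[1],xd[0]])
for z in(162,170):
    print(z,"end",proj(w,[*(ax-22*xd),z]).round(1),"sides",[proj(w,[*(ax-20*xd+s*6*yd),z]).round(1).tolist() for s in(-1,1)],"flange end",proj(w,[*(ax-20*xd),z-22]).round(1))
u=int(round(proj(w,[*(ax-22*xd),162])[0]))
print(u,g[255:310:2,u]);
for r0 in(276,280,284,288): print(r0,g[r0,u-24:u+26:2])
c=cast(w,[(480,168)],132);print(c)
# near and far cover edge at col 480
col=g[:,480].astype(int);print([i for i in range(120,320) if abs(col[i+1]-col[i-1])>20])
for z,s in((132,35),(132,-35)): print(s,"shut:",proj(w,[*(np.array([521.2,-236.3])+s*xd+10*yd),z]).round(1))
E
```

```text
162 end [322.4 283.6] sides [[332.7, 279.7], [311.6, 281.0]] flange end [321.8 267.6]
170 end [322.5 288.9] sides [[333.2, 284.9], [311.4, 286.2]] flange end [321.9 272. ]
322 [ 72  72  71  69  69  69  70  72  69  73  71  68  70  68  92 155 153 155
 155 154 155 154 156 156 156 158 157 158]
276 [157 158 159 156 158 157 141  73  71  70  69  71  68  68  71  65  46 145
 153 155 155 152 154 153 153]
280 [158 157 158 157 158 157 156  71  70  68  70  71  72  73  70  70  49 146
 152 154 155 157 153 154 153]
284 [158 155 158 155 159 156 157 147 124 126 122 137 135 151 153 154 152 154
 154 154 153 151 155 153 153]
288 [157 156 157 156 158 156 158 155 157 155 155 155 155 156 155 155 153 155
 153 153 153 154 153 154 154]
[[ 552.08694945 -255.5826148   132.        ]]
[168, 169, 319]
35 shut: [439.2 168.1]
-35 shut: [437.8 278.2]
```

The wing end is at row 283.5, where 283.6 is expected for a locked, caught stud. The cover edge is at row 168.5, where 168.1 is expected when shut. The gripper is clear, so I hand in.

```bash
python3 -c "
from cell import close_job
print(close_job())"
```

```text
the job is handed in; nothing more can be done
None
```

I unlocked the cover and slid it back, latched all four cassettes under the lips, then shut the cover and locked the stud at its clockwise stop, and handed the job in. The force touched 50 N at the fingertips while pushing the stud in; the job's result gave no verdict.

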